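# Put the gas monitors away in the charging drawer

## Robot

A 7-joint arm with a two-finger parallel gripper is mounted at the origin on the work surface. World frame = base frame: x ahead of the robot, y to its left, z up, the work surface at z = 0. Lengths are in m, angles in rad, forces in N, time in s.
With the tool pointing down it reaches from about 0.35 to 0.775 m from the base axis. Payload 3.1 kg.
Tool frame: the origin (TCP) lies at the very end of the fingers, on their centre line; the grasp point (between the pads) lies 19 mm behind it; z points along the fingers, y is the line along which they close (so a half turn about z gives the same grasp; the last joint's range is limited). The gripper opens to 85 mm and grips with 20 to 120 N. Pads are 22 mm wide; open, the fingers measure 114 mm over their backs; the gripper's body (76 mm by 85 mm) begins 54 mm behind the grasp point. The pads swing forward as they close: fully open they stand 13 mm farther back than shut.
Start: joints at [-1.384, 0.311, 0.014, 1.512, -0.004, 1.319, -0.027], TCP at [0.125, 0.536, 0.231] pointing down, gripper open.
Joint ranges: [-2.7, 2.7], [-0.3, 1.91], [-1.27, 1.3], [0.12, 2.57], [-1.44, 4.58], [0.2, 2.03], [-3.05, 3.05]. Speed limits (rad/s): [2.79, 2.79, 3.14, 3.14, 3.14, 3.14, 3.14].

## Interface

Orientations are given as a 3x3 rotation matrix whose columns are the frame's x, y, z axes.
In Python, from plant import r gives the robot as it stands.
- The arm moves only by the tool send_rows, never from a script. Its argument "plan" is a list of rows, each a list of 5 numbers: the shift along the tool's x, y, z in units of 2.5 cm (1.0 is 2.5 cm), then the turn about the tool's z in units of 6 degrees (1.0 is 6 degrees), then the opening, from 0 (shut) to 1 (fully open). A call has 1 to 5 rows; each row shifts and turns the commanded pose from where the row before left it, along the tool's axes as they then stand; what a row does not reach is not made up. A row lasts 1/12 s, in which the tool goes at most 41.7 mm and 7.16 degrees, less where a joint would pass 70% of its speed; a pose out of reach is approached as far as the arm can. A call with a number of a shift or a turn outside -1 to 1 is refused whole. A call with a gripper value outside its range is refused whole. The fingers move at their own pace and stop on an object; the grip force is fixed at half the most. Time passes only in rows, so rows that do not move let the fingers close. It gives the time, the measured TCP pose, the force, the opening and the grip force at its end, in the units of the state.
- r.get_state(): the state, without advancing time (a new reading comes with each control period).
- r.camera(name): name is "side" or "top" or "wrist"; returns (picture, depth): 420x560x3 uint8, red, green, blue; 420x560 float32, m along the optical axis (not along the pixel's ray), 0 where there is no reading.
- r.calibration(name): a dict with "fovy" (degrees; the focal length in pixels is half the picture's height over the tangent of half this angle, whatever the lens; pixels are square), "cx", "cy" (the principal point, pixels), "distortion" ([k1, k2, p1, p2, k3] as OpenCV has them; the pictures are not rectified), "rvec" (rotation vector, rad) and "tvec" (3), from world to camera coordinates, as OpenCV has them; the wrist camera has in their place "hand_eye" (4x4, takes a point from camera to tool coordinates, whose origin is the TCP and whose axes are the flange's). Camera axes: x right, y down, z forward; pixel columns grow to the right and rows downward; lengths in m; the calibration is good to about 2 mm. A picture is of the moment at which its call begins: read the wrist's pose just before it. calibration takes no time and is no camera call.
- r.sign_off(): hands the job in; it is judged then, once.
The state is a dict: "t": time; "joint_positions": joint angles; "qvel": joint speeds; "joint_efforts": joint torques, N m; "ee_pos": TCP position; "tcp_rot": TCP orientation; "wrist_force": force on the tool from outside, world axes, zero at the start; "moment": the same for the moment, N m; "finger_gap": finger opening in m; "finger_force": force on a finger pad.
Only numpy, scipy, OpenCV 4.12 (cv2) and the standard library are available. Lean on these libraries where they do the work, as an engineer would, in place of code of your own. Each camera call takes 0.05 s, during which the arm holds its last target. There are 200 camera calls.

## Task

Put away the kit in the blue returns basket for the night: pull the charging station's drawer fully out, set every yellow gas monitor that is there down flat in a charging cradle of its own (any one), display up and with its brass contacts towards the back of the drawer, and lay the orange case and the black sampling pump in the drawer's open bay, each flat on its floor and right way up. Then slide the drawer fully shut without slamming it. Leave everything else on the bench where it is.

Things in the scene. Friction and masses are not known exactly. Their poses are not given: they have to be found in the camera images.
- station: white steel cabinet 290 wide, 285 deep, 134 mm high, fixed, with one drawer; boxes stand on its top from 165 mm behind the front, up to 78 mm high. Origin: at bench height under the middle of its front plane; x points into the cabinet (away from the robot), y left, z up. The drawer slides out along -x.
- drawer (a joint): how far the drawer is out: 0 m shut, 0.225 m fully out (end stop). Level slide, about 2 N to move, stays where left. Its floor is 66 mm above the bench; side walls 20 mm high; front panel 15 mm thick (its back face in the cabinet's front plane when shut), reaching 58 mm above the floor; the cabinet's top has its underside 61 mm above the floor.
- drawer_handle (a point): middle of the drawer's bar handle: round steel bar 10 mm thick, 120 mm long, along the station's y, 108 mm above the bench, 26 mm below the cabinet's top; its centre line is 40 mm in front of the drawer's front panel. Moves with the drawer; axes as the station's.
- drawer_front (a point): middle of the upper back edge of the drawer's front panel, 58 mm above the drawer floor, moving with the drawer; axes as the station's. In this frame the four charging cradles (pockets 98 (x) x 56 (y) mm in a black insert 10 mm high, brass pins and green bar at the back end) are centred at x 62 and 176, y 70 and -8 mm; the open grey-lined bay spans x 5 to 237, y -56 to -126 mm.
- basket: blue returns basket, open on top, 256 (x) x 336 (y) x 36 mm high, walls and floor 5 mm thick, heavy and fixed. Origin: under its middle, at bench height.
- case: orange case of calibration caps, 84 (x) x 50 (y) x 30 mm, with a black handle bar along x on top: 60 mm long, 14 mm wide, from 46 to 56 mm above the case's underside, on 14 mm wide posts 25 mm either side of the middle. About 0.2 kg. Origin: middle of the underside; z up. Starts in the basket.
- pump: black sampling pump, a block 64 (x, from -39 to 25 mm) x 42 (y) x 38 mm with a steel nozzle 18 mm across that reaches x 39 mm, a round grey button and a glass window on top; about 0.2 kg. Origin: underside, middle of the overall 78 mm length; z up. Starts in the basket.
- monitor1: portable gas monitor, yellow, 90 (x) x 48 (y) x 28 mm, display on top (z up), about 0.14 kg; its black end with two brass charging contacts is at +x. Origin: middle of the underside. Starts in the basket, and may be absent.
- monitor2: portable gas monitor, yellow, 90 (x) x 48 (y) x 28 mm, display on top (z up), about 0.14 kg; its black end with two brass charging contacts is at +x. Origin: middle of the underside. Starts in the basket, and may be absent.
- monitor3: portable gas monitor, yellow, 90 (x) x 48 (y) x 28 mm, display on top (z up), about 0.14 kg; its black end with two brass charging contacts is at +x. Origin: middle of the underside. Starts in the basket, and may be absent.
- monitor4: portable gas monitor, yellow, 90 (x) x 48 (y) x 28 mm, display on top (z up), about 0.14 kg; its black end with two brass charging contacts is at +x. Origin: middle of the underside. Starts in the basket, and may be absent.
- wrench: bystander: a steel open-ended wrench, 170 mm, lying on the bench
- screwdriver: bystander: a screwdriver, 180 mm, lying on the bench
- bottle: bystander: a white bottle, 60 mm across, 150 mm tall, with a red cap, standing left of the basket
- carton: bystander: a cardboard carton 90 x 120 x 50 mm, right of the station
- calgas: bystander: a small aluminium gas canister, 64 mm across, 185 mm tall, standing at the back
- mouse: bystander: a black computer mouse, 64 mm across, 34 mm tall, right of the station
- tape: bystander: a white roll of tape, 60 mm across, 24 mm tall, lying on the bench in front of the station and the basket
There are look-alikes about, which are no part of the job. What is shaped like the case but pink or turquoise is not meant.

How it is judged:
By the outcome, as a careful person would: the job done as asked, in the order asked, and still so for the second after the job is handed in, with the robot touching nothing.
Of monitor1, monitor2, monitor3, monitor4 only 2 to 4 are there at a start; the rules pass over those that are not, and their reading is None.
At some moment in a run one of case may be knocked a few centimetres aside while the robot is not near it.
Once in a run the grip may slacken for a moment while it holds something.
It also fails if it takes over 210 s, if anything falls off the work surface, if the arm or the gripper's body presses on something with over 40 N, if the wrist force passes 120 N, or if a joint passes its speed limit or range.

## Working session

There is one attempt and no reset: what is moved stays moved. The work goes in short steps, Python scripts to look and compute and a tool call to move; the robot and the scene stay as the last step left them, time stands still between calls to the robot, and variables do not carry over. Pictures are saved under pics/ and viewed, at most 14 in all, crops included, and the job is handed in when it is done.

Besides the shell and the picture viewer there is one more tool, called after "Call:" as name(argument=value, ...), one argument or row to a line, values as JSON. send_rows: Moves the arm, as the interface text tells. Its arguments: {"type":"object","properties":{"plan":{"type":"array"}},"required":["plan"]}

```bash
ls; mkdir -p pics
cat > h.py <<'E'
import numpy as np, cv2
from plant import r
def K(c):
    f=210/np.tan(np.radians(c["fovy"])/2); return np.array([[f,0,c["cx"]],[0,f,c["cy"]],[0,0,1.]])
def shot(name,fn=None):
    s=r.get_state(); im,d=r.camera(name)
    c=r.calibration(name)
    if fn: cv2.imwrite(f"pics/{fn}.png",im[:,:,::-1])
    if "hand_eye" in c:
        T=np.eye(4);T[:3,:3]=s["tcp_rot"];T[:3,3]=s["ee_pos"];M=T@np.array(c["hand_eye"])
    else:
        M=np.eye(4);R=cv2.Rodrigues(np.array(c["rvec"],float))[0];M[:3,:3]=R.T;M[:3,3]=-R.T@np.array(c["tvec"],float)
    np.savez(f"/tmp/{fn or name}.npz",im=im,d=d,M=M,K=K(c),D=np.array(c["distortion"],float))
    return im,d
class V:
    def __init__(s,fn):
        z=np.load(f"/tmp/{fn}.npz"); s.im,s.d,s.M,s.K,s.D=[z[k] for k in("im","d","M","K","D")]
    def rays(s,px):
        p=cv2.undistortPoints(np.array(px,float).reshape(-1,1,2),s.K,s.D)[:,0]
        return np.c_[p,np.ones(len(p))]
    def onz(s,px,z):   # intersect with plane z
        w=s.rays(px)@s.M[:3,:3].T; o=s.M[:3,3]; t=(z-o[2])/w[:,2]; return o+w*t[:,None]
    def dep(s,px):
        p=np.array(px).reshape(-1,2).astype(int); q=s.rays(p)*s.d[p[:,1],p[:,0]][:,None]
        return q@s.M[:3,:3].T+s.M[:3,3]
    def cloud(s):
        h,w=s.d.shape; g=np.stack(np.meshgrid(np.arange(w),np.arange(h)),-1).reshape(-1,2)
        return s.dep(g).reshape(h,w,3)
    def proj(s,P):
        Mi=np.linalg.inv(s.M); return cv2.projectPoints(np.array(P,float).reshape(-1,1,3),cv2.Rodrigues(Mi[:3,:3])[0],Mi[:3,3],s.K,s.D)[0][:,0]
def tri(v1,p1,v2,p2):
    o1,o2=v1.M[:3,3],v2.M[:3,3];a=v1.rays([p1])[0]@v1.M[:3,:3].T;b=v2.rays([p2])[0]@v2.M[:3,:3].T
    t=np.linalg.lstsq(np.c_[a,-b],o2-o1,rcond=None)[0];x,y=o1+a*t[0],o2+b*t[1]
    return (x+y)/2,np.linalg.norm(x-y)
E
python3 - <<'E'
from h import *
np.set_printoptions(precision=4,suppress=True)
for n in("top","side","wrist"): shot(n,n+"0"); print(n,V(n+"0").M,V(n+"0").K[0,0],V(n+"0").D)
s=r.get_state();print(s)
E
```

```text
pics
top [[ 0.0159 -0.9959  0.0887  0.3806]
 [-0.9999 -0.0158  0.0021  0.0243]
 [-0.0007 -0.0887 -0.9961  1.7142]
 [ 0.      0.      0.      1.    ]] 496.4662381657865 [-0.1339  0.      0.      0.      0.    ]
side [[-0.9953 -0.0689  0.068   0.4303]
 [-0.0965  0.7585 -0.6445  0.8318]
 [-0.0072 -0.6481 -0.7615  1.0548]
 [ 0.      0.      0.      1.    ]] 456.12424821146664 [-0.1047  0.      0.      0.      0.    ]
wrist [[ 0.2263  0.9228  0.3119  0.045 ]
 [ 0.9741 -0.2136 -0.0748  0.5543]
 [-0.0024  0.3208 -0.9472  0.3741]
 [ 0.      0.      0.      1.    ]] 296.35887907705825 [-0.021  0.     0.     0.     0.   ]
{'t': 0.15, 'joint_positions': array([-1.3837,  0.3115,  0.014 ,  1.5126, -0.0044,  1.3192, -0.0272]), 'qvel': array([-0.0005, -0.001 ,  0.0005, -0.0058,  0.0009, -0.0012, -0.    ]), 'joint_efforts': array([  0.0007, -38.0269,   0.1464, -23.085 ,   0.0124,   0.0096,
         0.    ]), 'ee_pos': array([0.1246, 0.5352, 0.2305]), 'tcp_rot': array([[-0.974 ,  0.2267, -0.0003],
       [ 0.2267,  0.974 , -0.0017],
       [-0.0001, -0.0017, -1.    ]]), 'wrist_force': array([-0.2795,  0.0735, -0.5092]), 'moment': array([ 0.0131,  0.0869, -0.0145]), 'finger_force': 0.0, 'finger_gap': 0.08515438284945306}
```

View pics/top0.png

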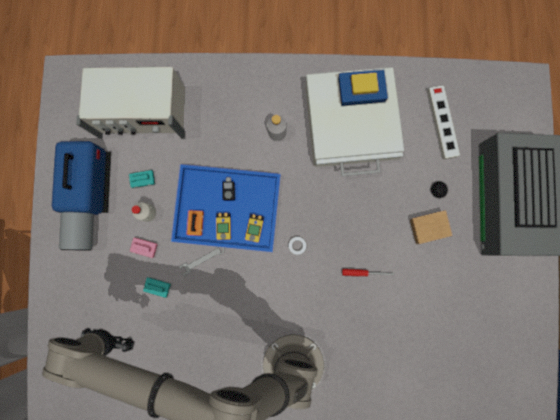

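View pics/side0.png

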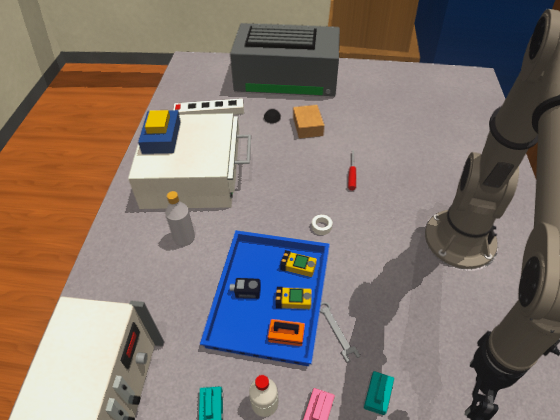

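The top picture shows the basket at about (226,207) with two yellow monitors (223,226) and (255,229), the case (195,222) and the pump (229,189). The station is at (355,115), its handle at (358,168). In the side picture the monitors are at (299,263) and (294,297), the handle at about (243,150).

Run:
```python
from h import *
v=V("top0")
a=cv2.resize(v.im[155:260,165:285],None,fx=6.6,fy=5.6,interpolation=cv2.INTER_CUBIC)
a=cv2.resize(v.im[160:255,168:288],None,fx=4,fy=4,interpolation=cv2.INTER_CUBIC)
b=cv2.resize(v.im[130:185,300:420],None,fx=4,fy=4,interpolation=cv2.INTER_CUBIC)
cv2.imwrite("pics/crop1.png",np.vstack([a,b])[:,:,::-1])
C=v.cloud()
np.set_printoptions(precision=4,suppress=True)
hsv=cv2.cvtColor(v.im,cv2.COLOR_RGB2HSV)
def blob(lo,hi,box,n):
    m=cv2.inRange(hsv,lo,hi); k=np.zeros_like(m); x0,y0,x1,y1=box; k[y0:y1,x0:x1]=m[y0:y1,x0:x1]
    px=np.argwhere(k>0)[:,::-1]; P=v.dep(px); print(n,len(px),px.mean(0),P.mean(0),np.percentile(P,[3,97],axis=0).ravel())
blob((18,120,80),(34,255,255),(208,205,238,246),"monA"); blob((18,120,80),(34,255,255),(239,205,272,250),"monB")
blob((3,150,80),(16,255,255),(180,205,210,242),"case")
# station white
st=C[40:185,300:420].reshape(-1,3); top=st[(abs(st[:,2]-.134)<.006)]
print("top",len(top),cv2.minAreaRect(top[:,:2].astype(np.float32)),top[:,2].mean())
hd=C[160:185,325:395].reshape(-1,3); h=hd[(hd[:,2]>.09)&(hd[:,2]<.122)]; print("handle",len(h),h.mean(0),np.ptp(h,axis=0))
print("floor basket",v.dep([(210,200),(245,205)]))
# pump
print("pump",v.dep([(229,185),(229,189),(229,195)]))
```

```text
monA 145 [223.5724 224.4483] [0.4732 0.2438 0.0331] [0.4274 0.2246 0.0256 0.5085 0.2662 0.0405]
monB 153 [254.4771 226.3987] [0.4666 0.1361 0.0657] [0.4207 0.1151 0.0261 0.504  0.1638 0.0421]
case 254 [195.1181 222.5787] [0.4774 0.3395 0.0441] [0.4409 0.3211 0.0268 0.5145 0.3645 0.063 ]
top 5216 ((0.8350025415420532, -0.1892426759004593), (0.30524590611457825, 0.29108303785324097), 6.650343894958496) 0.13355629418365278
handle 265 [ 0.6636 -0.1901  0.1103] [0.0547 0.1804 0.0316]
floor basket [[0.559  0.2973 0.0045]
 [0.5439 0.1753 0.0001]]
pump [[0.6062 0.2267 0.0508]
 [0.5936 0.2273 0.0428]
 [0.5734 0.2272 0.0397]]
```

View pics/crop1.png

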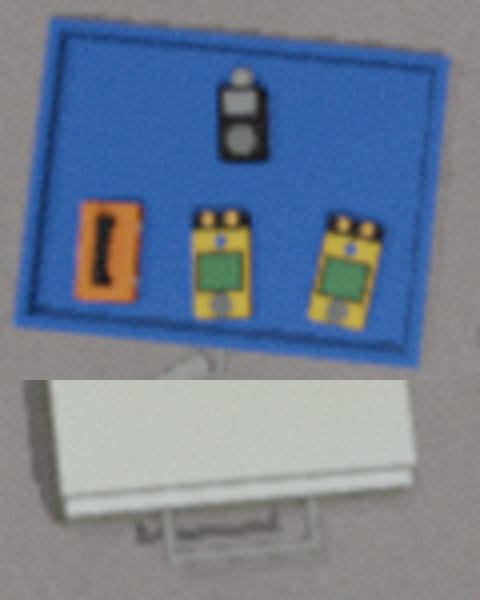

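Enlarged crop (4×): pump at crop (241,120) with its nozzle up, monitors at (221,265) and (346,270) with contacts up (+x), case at (110,250). In the lower strip the cabinet's front top edge runs (64,494)–(412,462) and the handle bar (170,555)–(318,545). I'll go to the drawer handle first.

Call:
send_rows(
  plan=[
    [-1,-0.96,-0.15,0,1],
    [-1,-0.96,-0.15,0,1],
    [-1,-0.96,-0.15,0,1],
    [-1,-0.96,-0.15,0,1],
    [-1,-0.96,-0.15,0,1],
  ],
)

```text
t: 0.57
ee_pos: [0.2198, 0.3888, 0.2499]
tcp_rot: [[-0.974, 0.226, -0.0], [0.226, 0.974, -0.001], [0.0, -0.001, -1.0]]
wrist_force: [0.6, -0.5, 0.8]
finger_gap: 0.0857
finger_force: 0.0
```

Call:
send_rows(
  plan=[
    [-1,-0.96,-0.1,0,1],
    [-1,-0.96,-0.1,0,1],
    [-1,-0.96,-0.1,0,1],
    [-1,-0.96,-0.1,0,1],
    [-1,-0.96,-0.1,0,1],
  ],
)

```text
t: 0.98
ee_pos: [0.3142, 0.2435, 0.2625]
tcp_rot: [[-0.974, 0.227, -0.0], [0.227, 0.974, 0.0], [0.0, 0.0, -1.0]]
wrist_force: [1.3, 0.6, -0.0]
finger_gap: 0.0857
finger_force: 0.0
```

Call:
send_rows(
  plan=[
    [-1,-0.96,-0.1,0,1],
    [-1,-0.96,-0.1,0,1],
    [-1,-0.96,-0.1,0,1],
    [-1,-0.96,-0.1,0,1],
    [-1,-0.96,-0.1,0,1],
  ],
)

```text
t: 1.4
ee_pos: [0.4087, 0.0984, 0.2751]
tcp_rot: [[-0.974, 0.226, -0.0], [0.226, 0.974, 0.001], [0.0, 0.001, -1.0]]
wrist_force: [0.4, -0.3, 0.9]
finger_gap: 0.0852
finger_force: 0.0
```

Call:
send_rows(
  plan=[
    [-1,-0.96,-0.1,0,1],
    [-1,-0.96,-0.1,0,1],
    [-1,-0.96,-0.1,0,1],
    [-1,-0.96,-0.1,0,1],
    [-1,-0.96,-0.1,0,1],
  ],
)

```text
t: 1.82
ee_pos: [0.5033, -0.0464, 0.2875]
tcp_rot: [[-0.974, 0.226, -0.0], [0.226, 0.974, 0.0], [0.0, 0.0, -1.0]]
wrist_force: [-0.6, 0.6, -0.2]
finger_gap: 0.0854
finger_force: 0.0
```

Call:
send_rows(
  plan=[
    [-1,-0.96,-0.1,0,1],
    [-1,-0.96,-0.1,0,1],
    [-1,-0.96,-0.1,0,1],
    [-1,-0.96,-0.1,0,1],
    [-1,-0.96,-0.1,0,1],
  ],
)

```text
t: 2.23
ee_pos: [0.5981, -0.1913, 0.2994]
tcp_rot: [[-0.974, 0.226, -0.001], [0.226, 0.974, 0.001], [0.001, 0.0, -1.0]]
wrist_force: [0.8, 0.3, 1.0]
finger_gap: 0.0854
finger_force: 0.0
```

Call:
send_rows(
  plan=[
    [0,0,0,1,1],
    [0,0,0,1,1],
    [0,0,0,1,1],
    [0,0,0,1,1],
    [0,0,0,1,1],
  ],
)

```text
t: 2.65
ee_pos: [0.5973, -0.1903, 0.2994]
tcp_rot: [[-0.727, 0.687, -0.001], [0.687, 0.727, 0.0], [0.001, -0.0, -1.0]]
wrist_force: [0.4, 0.8, 0.4]
finger_gap: 0.0859
finger_force: 0.0
```

Call:
send_rows(
  plan=[
    [0,0,0,1,1],
    [0,0,0,1,1],
    [0,0,0,1,1],
    [0,0,0,1,1],
    [0,0,0,1,1],
  ],
)

```text
t: 3.07
ee_pos: [0.5973, -0.1901, 0.2995]
tcp_rot: [[-0.286, 0.958, -0.001], [0.958, 0.286, 0.001], [0.001, -0.001, -1.0]]
wrist_force: [-0.8, -0.9, -0.2]
finger_gap: 0.0854
finger_force: 0.0
```

Call:
send_rows(
  plan=[
    [0,0,0,1,0.35],
    [0,0,0,0.7,0.35],
    [0,0,0,0,0.35],
    [0,0,0,0,0.35],
  ],
)

```text
t: 3.4
ee_pos: [0.5974, -0.1901, 0.2996]
tcp_rot: [[-0.119, 0.993, -0.001], [0.993, 0.119, 0.0], [0.0, -0.001, -1.0]]
wrist_force: [-0.0, -0.1, 0.9]
finger_gap: 0.0387
finger_force: 0.0
```

```bash
cat >> h.py <<'E'
def go(x,y,z,yaw):
    """needed shift in tool axes (units) and turn, yaw = deg of tool y in world"""
    s=r.get_state();R=s["tcp_rot"];d=R.T@(np.array([x,y,z])-s["ee_pos"])/.025
    psi=np.degrees(np.arctan2(R[1,1],R[0,1])); t=-((yaw-psi+180)%360-180)/6
    print("shift units",d.round(2),"turn units",round(t,2),"now",s["ee_pos"].round(4),"psi",round(psi,2))
E
python3 - <<'E'
from h import *
shot("wrist","w1"); s=r.get_state(); print(s["joint_positions"].round(2),s["finger_gap"])
v=V("top0")
def c(x,y): return (x/4+300,(y-380)/4+130)
P=v.onz([c(64,494),c(412,462)],.134);print(P,np.degrees(np.arctan2(P[0,1]-P[1,1],P[0,0]-P[1,0]))-90)
P=v.onz([c(168,556),c(320,545)],.108);print(P)
E
```

```text
[-0.26  0.59  0.99  1.16 -0.48  1.62  0.74] 0.031034856048965283
[[ 0.68561648 -0.06218944  0.134     ]
 [ 0.71776358 -0.34609171  0.134     ]] 6.460254543108462
[[ 0.64062438 -0.14936578  0.108     ]
 [ 0.65211559 -0.27479195  0.108     ]]
```

View pics/w1.png

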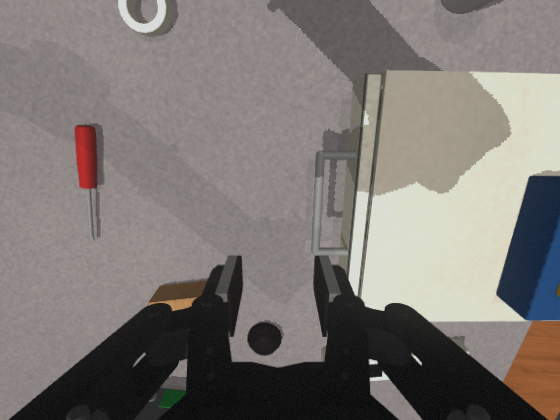

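The wrist picture shows the handle bar from (320,154) to (316,252), its centre near (318,203). The cabinet's front top edge runs from (385,71) to (362,319). The tape is at (142,12) and the mouse at (265,338).

Run:
```python
from h import *
np.set_printoptions(precision=4,suppress=True)
v=V("w1"); t=V("top0")
P=v.onz([(385,71),(362,319)],.134);print(P,np.linalg.norm(P[1]-P[0]),np.degrees(np.arctan2(P[0,1]-P[1,1],P[0,0]-P[1,0]))-90)
B=v.onz([(320,153),(316,252)],.108);print(B,np.linalg.norm(B[0]-B[1]))
print("tri handle",tri(v,(318,202.5),t,(361,172.6)))
print("tri front corner L",tri(v,(385,71),t,(316,158.5)),"R",tri(v,(362,319),t,(403,150.5)))
th=np.radians(6.4); m=P.mean(0); h=B.mean(0); print("mid front",m,"mid handle",h, "along,lat",(h-m)[:2]@np.array([[np.cos(th),-np.sin(th)],[np.sin(th),np.cos(th)]]))
```

```text
[[ 0.6861 -0.0611  0.134 ]
 [ 0.7243 -0.3453  0.134 ]] 0.2867591978942903 7.648290306623949
[[ 0.641  -0.149   0.108 ]
 [ 0.6563 -0.2717  0.108 ]] 0.1235648015244777
tri handle (array([ 0.653 , -0.2167,  0.0751]), np.float64(0.0021786865804628163))
tri front corner L (array([ 0.6846, -0.0619,  0.1389]), np.float64(0.0001192763753720719)) R (array([ 0.7202, -0.3444,  0.1365]), np.float64(0.006268280601407843))
mid front [ 0.7052 -0.2032  0.134 ] mid handle [ 0.6487 -0.2104  0.108 ] along,lat [-0.057  -0.0008]
```

Call:
send_rows(
  plan=[
    [-0.53,0.97,0,0,0.35],
    [-0.52,0.97,0,0,0.35],
    [0,0,1,0,0.35],
    [0,0,1,0,0.35],
    [0,0,1,0,0.35],
  ],
)

```text
t: 3.87
ee_pos: [0.6492, -0.2117, 0.2242]
tcp_rot: [[-0.118, 0.993, 0.001], [0.993, 0.118, -0.001], [-0.001, 0.001, -1.0]]
wrist_force: [-0.1, 0.7, -0.6]
finger_gap: 0.03
finger_force: 0.0
```

Call:
send_rows(
  plan=[
    [0,0,1,0,0.35],
    [0,0,1,0,0.35],
    [0,0,0.7,0,0.35],
    [0,0,0.7,0,0.35],
    [0,0,0.5,0,0.35],
  ],
)

```text
t: 4.28
ee_pos: [0.648, -0.21, 0.1253]
tcp_rot: [[-0.118, 0.993, -0.002], [0.993, 0.118, 0.002], [0.002, -0.002, -1.0]]
wrist_force: [-0.6, -0.5, -1.0]
finger_gap: 0.0299
finger_force: 0.0
```

Call:
send_rows(
  plan=[
    [0,0,0.5,0,0.35],
    [0,0,0.5,0,0.35],
    [0,0,0.48,0,0.35],
    [0,0,0,0,0.35],
  ],
)

```text
t: 4.62
ee_pos: [0.6473, -0.2098, 0.0876]
tcp_rot: [[-0.117, 0.993, -0.004], [0.993, 0.117, 0.002], [0.003, -0.004, -1.0]]
wrist_force: [-1.7, 0.8, -0.3]
finger_gap: 0.0302
finger_force: 0.0
```

Call:
send_rows(
  plan=[
    [0,0,0,0,0],
    [0,0,0,0,0],
    [0,0,0,0,0],
    [0,0,0,0,0],
    [0,0,0,0,0],
  ],
)

```text
t: 5.03
ee_pos: [0.6475, -0.2111, 0.091]
tcp_rot: [[-0.116, 0.993, -0.002], [0.993, 0.116, 0.0], [0.001, -0.002, -1.0]]
wrist_force: [-4.2, 1.3, 0.9]
finger_gap: 0.0076
finger_force: 58.6
```

Call:
send_rows(
  plan=[
    [0,-0.2,0,0,0],
    [0,-0.4,0,0,0],
    [0,-0.5,0,0,0],
    [0,-0.5,0,0,0],
    [0,-0.5,0,0,0],
  ],
)

```text
t: 5.45
ee_pos: [0.5986, -0.2166, 0.091]
tcp_rot: [[-0.118, 0.993, 0.006], [0.993, 0.118, -0.001], [-0.002, 0.006, -1.0]]
wrist_force: [2.7, -0.3, -2.7]
finger_gap: 0.008
finger_force: 59.2
```

Call:
send_rows(
  plan=[
    [0,-0.5,0,0,0],
    [0,-0.5,0,0,0],
    [0,-0.5,0,0,0],
    [0,-0.5,0,0,0],
    [0,-0.5,0,0,0],
  ],
)

```text
t: 5.87
ee_pos: [0.5364, -0.2236, 0.0909]
tcp_rot: [[-0.118, 0.993, 0.005], [0.993, 0.118, -0.0], [-0.001, 0.005, -1.0]]
wrist_force: [2.2, 0.6, -2.2]
finger_gap: 0.0085
finger_force: 44.8
```

Call:
send_rows(
  plan=[
    [0,-0.5,0,0,0],
    [0,-0.5,0,0,0],
    [0,-0.5,0,0,0],
    [0,-0.5,0,0,0],
    [0,-0.4,0,0,0],
  ],
)

```text
t: 6.28
ee_pos: [0.4759, -0.2304, 0.0909]
tcp_rot: [[-0.117, 0.993, 0.004], [0.993, 0.117, 0.001], [0.0, 0.004, -1.0]]
wrist_force: [2.4, 1.7, -2.2]
finger_gap: 0.0083
finger_force: 58.6
```

Call:
send_rows(
  plan=[
    [0,-0.4,0,0,0],
    [0,-0.3,0,0,0],
    [0,-0.3,0,0,0],
    [0,-0.3,0,0,0],
    [0,0,0,0,0],
  ],
)

```text
t: 6.7
ee_pos: [0.4404, -0.2343, 0.0908]
tcp_rot: [[-0.116, 0.993, -0.002], [0.993, 0.116, 0.003], [0.003, -0.002, -1.0]]
wrist_force: [-2.8, 4.9, 4.6]
finger_gap: 0.0078
finger_force: 59.2
```

Call:
send_rows(
  plan=[
    [0,-0.2,0,0,0],
    [0,-0.2,0,0,0],
    [0,-0.15,0,0,0],
    [0,-0.1,0,0,0],
    [0,0,0,0,0],
  ],
)

```text
t: 7.12
ee_pos: [0.4256, -0.236, 0.0908]
tcp_rot: [[-0.117, 0.993, -0.001], [0.993, 0.117, 0.002], [0.003, -0.0, -1.0]]
wrist_force: [-1.0, 5.6, 4.6]
finger_gap: 0.0077
finger_force: 59.3
```

Call:
send_rows(
  plan=[
    [0,-0.1,0,0,0],
    [0,-0.1,0,0,0],
    [0,-0.1,0,0,0],
    [0,0,0,0,0],
  ],
)

```text
t: 7.45
ee_pos: [0.4239, -0.2363, 0.0909]
tcp_rot: [[-0.119, 0.993, 0.009], [0.993, 0.119, -0.0], [-0.001, 0.009, -1.0]]
wrist_force: [9.9, 5.4, -6.6]
finger_gap: 0.0078
finger_force: 58.6
```

Call:
send_rows(
  plan=[
    [0,0.1,0,0,0.3],
    [0,0,0,0,0.35],
    [0,0,0,0,0.35],
    [0,0,-0.4,0,0.35],
    [0,0,-0.8,0,0.35],
  ],
)

```text
t: 7.87
ee_pos: [0.4189, -0.2374, 0.1196]
tcp_rot: [[-0.115, 0.993, -0.005], [0.993, 0.115, 0.001], [0.001, -0.005, -1.0]]
wrist_force: [-0.2, 0.1, 0.9]
finger_gap: 0.03
finger_force: 0.0
```

Call:
send_rows(
  plan=[
    [0,0,-1,0,0.5],
    [0,0,-1,0,0.5],
    [0,0,-1,0,0.5],
    [0,0,-1,0,0.5],
    [0,0,-1,0,1],
  ],
)

```text
t: 8.28
ee_pos: [0.4203, -0.2388, 0.2475]
tcp_rot: [[-0.114, 0.993, 0.0], [0.993, 0.114, -0.001], [-0.001, -0.0, -1.0]]
wrist_force: [0.7, 0.4, 0.1]
finger_gap: 0.0537
finger_force: 0.0
```

Call:
send_rows(
  plan=[
    [0.3,0.4,-1,-1,1],
    [0.3,0.4,-1,-1,1],
    [0.3,0.4,-0.6,-1,1],
    [0.3,0.4,0,-1,1],
    [0.3,0.4,0,-1,1],
  ],
)

```text
t: 8.7
ee_pos: [0.4565, -0.1881, 0.3126]
tcp_rot: [[-0.599, 0.8, 0.003], [0.8, 0.599, -0.002], [-0.004, 0.001, -1.0]]
wrist_force: [0.1, 0.0, -0.3]
finger_gap: 0.0855
finger_force: 0.0
```

Call:
send_rows(
  plan=[
    [0,0,0,-1,1],
    [0,0,0,-1,1],
    [0,0,0,-1,1],
    [0,0,0,-1,1],
    [0,0,0,-1,1],
  ],
)

```text
t: 9.12
ee_pos: [0.4554, -0.188, 0.3112]
tcp_rot: [[-0.919, 0.393, 0.0], [0.393, 0.919, -0.001], [-0.001, -0.001, -1.0]]
wrist_force: [0.4, -0.1, 0.1]
finger_gap: 0.0855
finger_force: 0.0
```

Call:
send_rows(
  plan=[
    [0,0,0,-1,1],
    [0,0,0,-1,1],
    [0,0,0,-1,1],
    [0,0,0,-1,1],
    [0,0,0,-1,1],
  ],
)

```text
t: 9.53
ee_pos: [0.4554, -0.1881, 0.3112]
tcp_rot: [[-0.993, -0.119, 0.0], [-0.119, 0.993, -0.001], [0.0, -0.001, -1.0]]
wrist_force: [0.2, 0.7, -0.2]
finger_gap: 0.0854
finger_force: 0.0
```

Run:
```python
from h import *
shot("wrist","w2"); s=r.get_state(); print(s["ee_pos"],s["joint_positions"].round(2))
```

```text
[ 0.45546402 -0.18806357  0.31124333] [-0.36  0.2   0.87  1.53 -0.15  1.48  2.21]
```

View pics/w2.png

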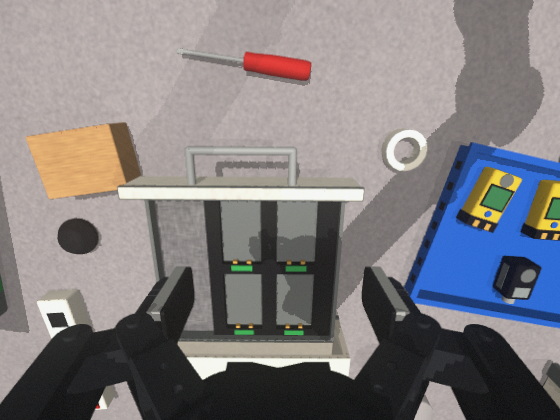

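The wrist picture shows the open drawer: front panel (120–363, 187–200) and four cradles with green bars at (242,268), (296,268), (244,331) and (294,331), the open bay on the left at (185,260). I'll project the model onto it to check.

```bash
cat >> h.py <<'E'
DF=np.array([.4785,-.2301]); YAW=6.6
def dw(x,y,z=0):  # drawer_front mm -> world, z above drawer floor mm
    t=np.radians(YAW); c,s=np.cos(t),np.sin(t)
    return np.array([DF[0]+(c*x-s*y)/1e3,DF[1]+(s*x+c*y)/1e3,.066+z/1e3])
E
python3 - <<'E'
from h import *
np.set_printoptions(precision=4,suppress=True)
v=V("w2"); im=cv2.resize(v.im[130:360,100:380],None,fx=2.6,fy=2.6,interpolation=cv2.INTER_CUBIC)
def poly(Q,col):
    p=(v.proj(Q)-[100,130]+.5)*2.6; cv2.polylines(im,[p.round().astype(int)],True,col,1)
for cx in(62,176):
    for cy in(70,-8): poly([dw(cx+a*49,cy+b*28,10) for a,b in((-1,-1),(-1,1),(1,1),(1,-1))],(255,0,0))
poly([dw(a,b,0) for a,b in((5,-56),(237,-56),(237,-126),(5,-126))],(255,0,255))
poly([dw(0,-145,58),dw(0,145,58)],(0,0,255)); poly([dw(-55,-60,42),dw(-55,60,42)],(0,0,255))
cv2.imwrite("pics/ov1.png",im[:,:,::-1])
for p in((245,220),(297,220),(245,300),(185,250),(290,192)):print(p,v.dep([p]))
E
```

```text
(245, 220) [[ 0.5262 -0.2258  0.0673]]
(297, 220) [[ 0.5174 -0.1536  0.0674]]
(245, 300) [[ 0.6585 -0.2148  0.0667]]
(185, 250) [[ 0.5831 -0.3086  0.0674]]
(290, 192) [[ 0.4633 -0.1729  0.1237]]
```

View pics/ov1.png

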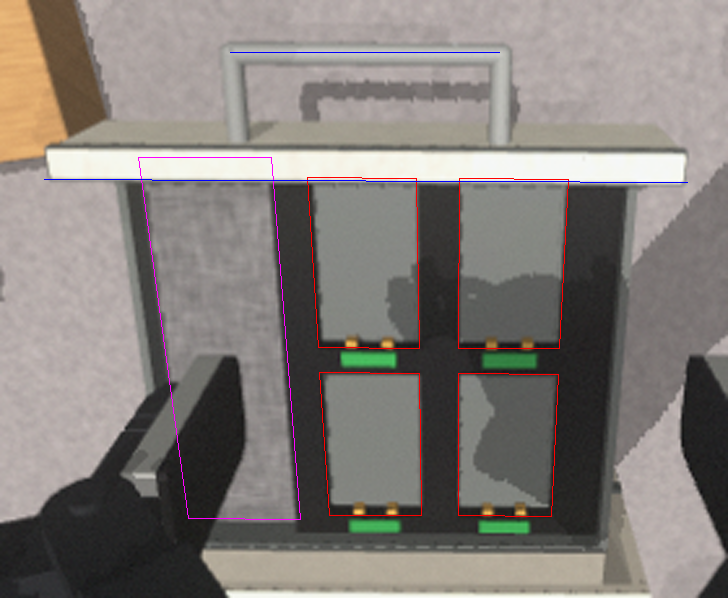

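The projected outlines fit the pockets, the panel edge and the handle to about 1 mm. Next, the basket.

Call:
send_rows(
  plan=[
    [-0.1,0.95,0,0,1],
    [-0.1,0.95,0,0,1],
    [-0.1,0.95,0,0,1],
    [-0.1,0.95,0,0,1],
    [-0.1,0.95,0,0,1],
  ],
)

```text
t: 10.0
ee_pos: [0.4544, -0.0675, 0.311]
tcp_rot: [[-0.994, -0.112, 0.001], [-0.112, 0.994, -0.001], [-0.0, -0.001, -1.0]]
wrist_force: [1.1, -0.0, 0.3]
finger_gap: 0.0854
finger_force: 0.0
```

Call:
send_rows(
  plan=[
    [-0.1,0.95,0,0,1],
    [-0.1,0.95,0,0,1],
    [-0.1,0.95,0,0,1],
    [-0.1,0.95,0,0,1],
    [-0.1,0.95,0,0,1],
  ],
)

```text
t: 10.42
ee_pos: [0.4534, 0.0519, 0.3111]
tcp_rot: [[-0.994, -0.112, 0.001], [-0.112, 0.994, -0.001], [-0.001, -0.001, -1.0]]
wrist_force: [0.6, 0.3, 0.3]
finger_gap: 0.0857
finger_force: 0.0
```

Call:
send_rows(
  plan=[
    [-0.1,0.95,0,0,1],
    [-0.1,0.95,0,0,1],
    [-0.1,0.95,0,0,1],
    [-0.1,0.95,0,0,1],
    [-0.1,0.95,0,0,1],
  ],
)

```text
t: 10.83
ee_pos: [0.4523, 0.1714, 0.3111]
tcp_rot: [[-0.994, -0.112, 0.001], [-0.112, 0.994, -0.001], [-0.001, -0.001, -1.0]]
wrist_force: [0.9, -0.5, -0.1]
finger_gap: 0.0858
finger_force: 0.0
```

Call:
send_rows(
  plan=[
    [-0.1,0.95,0,0.5,1],
    [-0.1,0.95,0,0.6,1],
    [-0.1,0.95,0,0,1],
    [0,0,0,0,1],
    [0,0,0,0,1],
  ],
)

```text
t: 11.25
ee_pos: [0.4552, 0.2436, 0.3104]
tcp_rot: [[-1.0, -0.002, 0.0], [-0.002, 1.0, -0.002], [-0.0, -0.002, -1.0]]
wrist_force: [0.1, -1.0, -0.1]
finger_gap: 0.0855
finger_force: 0.0
```

Run:
```python
from h import *
shot("wrist","w3"); s=r.get_state(); print(s["ee_pos"],s["joint_positions"].round(2))
```

```text
[0.45563028 0.24203699 0.31066871] [-0.96  0.23  0.55  1.46 -0.12  1.49  1.16]
```

View pics/w3.png

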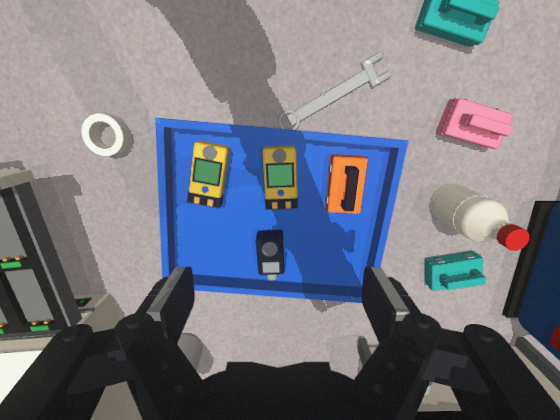

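The picture shows monitor B at (209,174), monitor A at (280,177), both with contacts downward (+x), the case at (347,184) with its handle bar at (350,187), and the pump at (270,252), nozzle at +x.

```bash
cat >> h.py <<'E'
def rects(v,boxes):
    C=v.cloud(); out={}
    for n,(x0,y0,x1,y1,zl,zh) in boxes.items():
        P=C[y0:y1,x0:x1].reshape(-1,3); P=P[(P[:,2]>zl)&(P[:,2]<zh)]
        q=(P[:,:2]*1000).astype(np.float32); c=np.median(q,0)
        (cx,cy),(w,h),a=cv2.minAreaRect(q)
        if w<h: w,h,a=h,w,a-90
        a=(a+90)%180-90
        print(n,len(P),"c",round(cx,1),round(cy,1),"LxW",round(w,1),round(h,1),"yaw",round(a,1),"z",np.round(np.percentile(P[:,2],[10,50,90]),4),"mean",q.mean(0).round(1))
E
python3 - <<'E'
from h import *
v=V("w3")
rects(v,dict(B=(182,136,236,214,.025,.045),A=(256,138,304,214,.025,.045),case=(322,148,372,218,.027,.045),bar=(322,148,372,218,.05,.075),pump=(250,224,290,285,.03,.055)))
c=V("top0"); 
# height of the monitor tops from two views (green displays' centres): wrist vs top
hs=lambda im:cv2.inRange(cv2.cvtColor(im,cv2.COLOR_RGB2HSV),(45,60,40),(80,255,255))
def cen(v,b):
    m=hs(v.im); x0,y0,x1,y1=b; p=np.argwhere(m[y0:y1,x0:x1]>0)[:,::-1]+[x0,y0]; return p.mean(0)
for n,bw,bt in(("B",(182,136,236,214),(239,205,272,250)),("A",(256,138,304,214),(208,205,238,246))):
    print(n,cen(v,bw),cen(c,bt),tri(v,cen(v,bw),c,cen(c,bt)))
E
```

```text
B 2068 c 465.4 139.9 LxW 90.0 48.9 yaw -11.4 z [0.033  0.0347 0.036 ] mean [463.4 141.3]
A 2019 c 463.0 249.2 LxW 103.6 57.0 yaw -0.6 z [0.033  0.0345 0.0359] mean [467.7 246.6]
case 1461 c 479.1 343.1 LxW 83.1 52.3 yaw -2.7 z [0.0342 0.036  0.0373] mean [474.5 340.6]
bar 489 c 479.0 344.3 LxW 58.8 14.8 yaw -2.5 z [0.0581 0.0618 0.063 ] mean [477.3 343.1]
pump 1105 c 597.0 231.0 LxW 79.6 41.9 yaw 0.6 z [0.0382 0.0438 0.0456] mean [588.  231.4]
B [206.72523364 171.56448598] [253.5505618  229.46067416] (array([0.45829082, 0.14147933, 0.03600706]), np.float64(0.0012066466650371243))
A [280.07620818 174.73420074] [222.5        227.71428571] (array([0.46186214, 0.24641425, 0.04134995]), np.float64(0.0007977543171649865))
```

Call:
send_rows(
  plan=[
    [0,0,0,1,1],
    [0,0,0,0.9,1],
    [-0.3,-1,0,0,1],
    [-0.3,-1,0,0,1],
    [-0.3,-1,0,0,1],
  ],
)

```text
t: 11.72
ee_pos: [0.4628, 0.162, 0.3109]
tcp_rot: [[-0.98, 0.199, 0.001], [0.199, 0.98, -0.001], [-0.001, -0.001, -1.0]]
wrist_force: [-0.4, -0.6, 0.5]
finger_gap: 0.0855
finger_force: 0.0
```

Call:
send_rows(
  plan=[
    [-0.29,-0.93,0,0,1],
    [0,0,1,0,1],
    [0,0,1,0,1],
    [0,0,1,0,1],
    [0,0,1,0,1],
  ],
)

```text
t: 12.13
ee_pos: [0.4654, 0.1384, 0.2103]
tcp_rot: [[-0.98, 0.201, 0.001], [0.201, 0.98, 0.0], [-0.001, 0.001, -1.0]]
wrist_force: [0.1, 0.1, -0.4]
finger_gap: 0.0851
finger_force: 0.0
```

Call:
send_rows(
  plan=[
    [0,0,1,0,1],
    [0,0,1,0,1],
    [0,0,1,0,1],
    [0,0,1,0,1],
    [0,0,0,0,1],
  ],
)

```text
t: 12.55
ee_pos: [0.4613, 0.1378, 0.1069]
tcp_rot: [[-0.98, 0.2, -0.009], [0.2, 0.98, -0.005], [0.007, -0.006, -1.0]]
wrist_force: [-1.7, 0.4, 0.1]
finger_gap: 0.0855
finger_force: 0.0
```

Run:
```python
from h import *
go(.4654,.1399,.014,78.6)
```

```text
shift units [-0.17  0.14  3.71] turn units -0.02 now [0.4613 0.1378 0.1069] psi 78.46
```

Call:
send_rows(
  plan=[
    [0,0.05,0.8,0,1],
    [0,0,0.8,0,1],
    [0,0,0.8,0,1],
    [0,0,0.7,0,1],
    [0,0,0.5,0,1],
  ],
)

```text
t: 12.97
ee_pos: [0.466, 0.141, 0.021]
tcp_rot: [[-0.98, 0.198, 0.001], [0.198, 0.98, -0.0], [-0.001, -0.0, -1.0]]
wrist_force: [-0.5, -1.0, -0.3]
finger_gap: 0.0855
finger_force: 0.0
```

Call:
send_rows(
  plan=[
    [0,0,0.25,0,1],
    [0,0,0,0,1],
    [0,0,0,0,0],
    [0,0,0,0,0],
    [0,0,0,0,0],
  ],
)

```text
t: 13.38
ee_pos: [0.4665, 0.1424, 0.0156]
tcp_rot: [[-0.981, 0.196, 0.002], [0.196, 0.981, 0.001], [-0.002, 0.001, -1.0]]
wrist_force: [0.1, 0.5, 0.1]
finger_gap: 0.0517
finger_force: 0.0
```

Call:
send_rows(
  plan=[
    [0,0,0,0,0],
    [0,0,0,0,0],
    [0,0,0,0,0],
    [0,0,0,0,0],
  ],
)

```text
t: 13.72
ee_pos: [0.4668, 0.1424, 0.0158]
tcp_rot: [[-0.981, 0.196, 0.003], [0.196, 0.981, 0.001], [-0.003, 0.002, -1.0]]
wrist_force: [-0.4, -0.1, 6.2]
finger_gap: 0.0468
finger_force: 63.8
```

Call:
send_rows(
  plan=[
    [0,0,-0.4,0,0],
    [0,0,-0.8,0,0],
    [0,0,-1,0,0],
    [0,0,-1,0,0],
    [0,0,-1,0,0],
  ],
)

```text
t: 14.13
ee_pos: [0.4649, 0.142, 0.1208]
tcp_rot: [[-0.981, 0.196, -0.001], [0.196, 0.981, -0.0], [0.0, -0.0, -1.0]]
wrist_force: [-0.2, -0.0, -1.1]
finger_gap: 0.0467
finger_force: 62.9
```

Call:
send_rows(
  plan=[
    [0,0,-1,0,0],
    [0,0,-1,0,0],
    [0,0,-0.8,-1,0],
    [0,0,0,-1,0],
    [0,0,0,-1,0],
  ],
)

```text
t: 14.55
ee_pos: [0.4663, 0.1424, 0.1916]
tcp_rot: [[-0.993, -0.122, 0.004], [-0.122, 0.993, 0.002], [-0.004, 0.001, -1.0]]
wrist_force: [0.4, -0.4, -2.0]
finger_gap: 0.0466
finger_force: 63.0
```

Call:
send_rows(
  plan=[
    [0,-0.6,0,0,0],
    [-0.1,-0.9,0,0,0],
    [-0.1,-0.95,0,0,0],
    [-0.1,-0.95,0,0,0],
    [-0.1,-0.95,0,0,0],
  ],
)

```text
t: 14.97
ee_pos: [0.4877, 0.0344, 0.1898]
tcp_rot: [[-0.993, -0.117, -0.0], [-0.117, 0.993, 0.0], [0.0, 0.0, -1.0]]
wrist_force: [0.1, 0.6, -0.7]
finger_gap: 0.0466
finger_force: 62.9
```

Call:
send_rows(
  plan=[
    [-0.1,-0.95,0,0,0],
    [-0.1,-0.95,0,0,0],
    [-0.1,-0.95,0,0,0],
    [-0.1,-0.95,0,0,0],
    [-0.1,-0.95,0,0,0],
  ],
)

```text
t: 15.38
ee_pos: [0.5139, -0.0821, 0.1898]
tcp_rot: [[-0.993, -0.117, -0.0], [-0.117, 0.993, 0.0], [0.0, 0.0, -1.0]]
wrist_force: [0.8, 0.4, -0.6]
finger_gap: 0.0467
finger_force: 62.9
```

Call:
send_rows(
  plan=[
    [-0.1,-0.95,0,0,0],
    [-0.1,-0.7,0,0,0],
    [-0.1,-0.5,0,0,0],
    [0,-0.3,0,0,0],
    [0,0,0,0,0],
  ],
)

```text
t: 15.8
ee_pos: [0.5283, -0.1433, 0.1897]
tcp_rot: [[-0.994, -0.113, -0.0], [-0.113, 0.994, -0.001], [0.0, -0.001, -1.0]]
wrist_force: [-0.6, -0.4, 0.5]
finger_gap: 0.0467
finger_force: 62.9
```

Run:
```python
from h import *
p=dw(62,70);go(p[0],p[1],.066+.018,96.6); print(r.get_state()["finger_gap"])
shot("wrist","w4");shot("side","s4")
```

```text
shift units [-0.11 -0.41  4.23] turn units -0.02 now [ 0.5283 -0.1433  0.1897] psi 96.5
0.04666183197593117
```

View pics/w4.png

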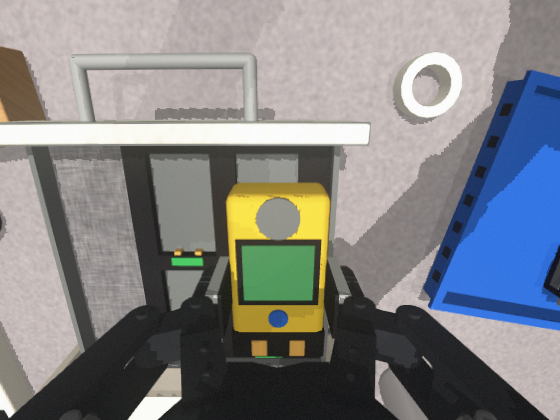

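Monitor held square: front end at about row 184 (columns 229–328), contact end at about row 357 (232–323).

Run:
```python
from h import *
v=V("w4"); s=r.get_state(); R=s["tcp_rot"]
P=v.onz([(230,186),(327,185),(323,356),(232,357)],s["ee_pos"][2]+.017)
print(((P-s["ee_pos"])@R*1000).round(1), (((P.mean(0)-s["ee_pos"])@R)*1000).round(1))
print("depth z",v.dep([(277,275),(290,200)]))
```

```text
[[ 50.1 -23.8 -17. ]
 [ 50.4  19.1 -17. ]
 [-45.8  21.8 -17. ]
 [-46.4 -28.1 -17. ]] [  2.1  -2.7 -17. ]
depth z [[ 0.52243629 -0.14412523  0.20861186]
 [ 0.48486573 -0.14254621  0.20665321]]
```

Call:
send_rows(
  plan=[
    [-0.17,-0.41,0,0,0],
    [0,0,0.6,0,0],
    [0,0,0.8,0,0],
    [0,0,0.8,0,0],
    [0,0,0.6,0,0],
  ],
)

```text
t: 16.32
ee_pos: [0.5341, -0.1496, 0.1178]
tcp_rot: [[-0.993, -0.118, -0.001], [-0.118, 0.993, 0.001], [0.001, 0.001, -1.0]]
wrist_force: [0.2, 0.1, -1.4]
finger_gap: 0.0466
finger_force: 63.0
```

Call:
send_rows(
  plan=[
    [0,0,0.5,0,0],
    [0,0,0.4,0,0],
    [0,0,0.2,0,0],
    [0,0,0,0,0],
    [0,0,0,0,0],
  ],
)

```text
t: 16.73
ee_pos: [0.5347, -0.1507, 0.0921]
tcp_rot: [[-0.993, -0.117, 0.001], [-0.117, 0.993, -0.0], [-0.001, -0.0, -1.0]]
wrist_force: [0.8, -0.2, -1.2]
finger_gap: 0.0468
finger_force: 63.0
```

Run:
```python
from h import *
p=dw(63.5,70);go(p[0],p[1],.077,96.6); print(r.get_state()["finger_gap"])
```

```text
shift units [ 0.06 -0.1   0.6 ] turn units 0.02 now [ 0.5347 -0.1507  0.0921] psi 96.72
0.04682687988469853
```

Call:
send_rows(
  plan=[
    [0.05,-0.1,0,0,0],
    [0,0,0.2,0,0],
    [0,0,0.15,0,0],
    [0,0,0.1,0,0],
    [0,0,0.1,0,0],
  ],
)

```text
t: 17.15
ee_pos: [0.5332, -0.1532, 0.0777]
tcp_rot: [[-0.993, -0.117, -0.0], [-0.117, 0.993, 0.0], [0.0, 0.0, -1.0]]
wrist_force: [0.5, 0.0, -1.6]
finger_gap: 0.0467
finger_force: 63.0
```

Call:
send_rows(
  plan=[
    [0,0,0.05,0,0],
    [0,0,0.05,0,0],
    [0,0,0,0,0],
  ],
)

```text
t: 17.4
ee_pos: [0.5344, -0.153, 0.0769]
tcp_rot: [[-0.993, -0.117, 0.002], [-0.117, 0.993, 0.001], [-0.002, 0.001, -1.0]]
wrist_force: [-1.6, 0.9, 6.0]
finger_gap: 0.0465
finger_force: 63.7
```

Call:
send_rows(
  plan=[
    [0,0,0,0,0.6],
    [0,0,0,0,0.66],
    [0,0,0,0,0.66],
    [0,0,0,0,0.66],
    [0,0,-0.3,0,0.66],
  ],
)

```text
t: 17.82
ee_pos: [0.532, -0.1528, 0.0818]
tcp_rot: [[-0.993, -0.117, -0.003], [-0.117, 0.993, 0.001], [0.003, 0.001, -1.0]]
wrist_force: [-0.1, -0.4, -0.3]
finger_gap: 0.0569
finger_force: 0.0
```

Call:
send_rows(
  plan=[
    [0,0,-0.6,0,0.66],
    [0,0,-1,0,0.66],
    [0,0,-1,0,0.66],
    [0,0,-1,0,1],
    [0,0,-1,0,1],
  ],
)

```text
t: 18.23
ee_pos: [0.5331, -0.1535, 0.1997]
tcp_rot: [[-0.993, -0.116, 0.0], [-0.116, 0.993, -0.0], [-0.0, -0.0, -1.0]]
wrist_force: [0.8, -0.2, -0.3]
finger_gap: 0.0785
finger_force: 0.0
```

Run:
```python
from h import *
v=(shot("wrist","w5"),V("w5"))[1]; C=v.cloud()
hsv=cv2.cvtColor(v.im,cv2.COLOR_RGB2HSV); m=(cv2.inRange(hsv,(18,120,80),(34,255,255))>0); m[:,420:]=0
P=C[m]; P=P[(P[:,2]>.08)&(P[:,2]<.11)]; print(len(P),np.percentile(P,[2,50,98],axis=0).round(4)); A=np.c_[P[:,:2]-P[:,:2].mean(0),np.ones(len(P))]; print("tilt",np.linalg.lstsq(A,P[:,2],rcond=None)[0])
go(.469,.2465,.31,91)
im,d=shot("top","t5")
rects(V("t5"),dict(case=(180,205,210,242,.025,.045)))
```

```text
2424 [[ 0.4883 -0.179   0.0847]
 [ 0.5273 -0.1541  0.0949]
 [ 0.5747 -0.1292  0.0967]]
tilt [0.02684465 0.00057546 0.09439508]
shift units [ 0.77 16.25 -4.26] turn units 0.95 now [ 0.5364 -0.155   0.2052] psi 96.68
case 316 c 464.6 348.6 LxW 117.1 63.9 yaw -12.9 z [0.0287 0.0345 0.0397] mean [472.2 344.5]
```

Call:
send_rows(
  plan=[
    [0,0.6,-0.3,0,1],
    [0.1,0.95,-0.3,0,1],
    [0.1,0.95,-0.3,0,1],
    [0.1,0.95,-0.3,0,1],
    [0.1,0.95,-0.3,0,1],
  ],
)

```text
t: 18.75
ee_pos: [0.5097, -0.0444, 0.2354]
tcp_rot: [[-0.993, -0.116, -0.001], [-0.116, 0.993, 0.0], [0.001, 0.0, -1.0]]
wrist_force: [0.2, -0.1, 0.6]
finger_gap: 0.0852
finger_force: 0.0
```

Call:
send_rows(
  plan=[
    [0.1,0.95,-0.3,0,1],
    [0.1,0.95,0,0,1],
    [0.1,0.95,0,0,1],
    [0.1,0.95,0,0,1],
    [0,0.95,0,0,1],
  ],
)

```text
t: 19.17
ee_pos: [0.4857, 0.0724, 0.2428]
tcp_rot: [[-0.993, -0.116, -0.001], [-0.116, 0.993, 0.0], [0.001, 0.0, -1.0]]
wrist_force: [0.2, -0.3, 0.4]
finger_gap: 0.0856
finger_force: 0.0
```

Call:
send_rows(
  plan=[
    [0.1,0.95,0,0,1],
    [0.1,0.95,0,0,1],
    [0.1,0.95,0,0,1],
    [0,0.95,0,0,1],
    [0,0.95,0,0,1],
  ],
)

```text
t: 19.58
ee_pos: [0.4647, 0.1895, 0.2427]
tcp_rot: [[-0.993, -0.116, -0.001], [-0.116, 0.993, -0.0], [0.001, -0.0, -1.0]]
wrist_force: [0.2, 0.1, 0.1]
finger_gap: 0.0854
finger_force: 0.0
```

Call:
send_rows(
  plan=[
    [0,0.95,0,0,1],
    [0,0.95,0,0,1],
    [0,0.9,0,0,1],
    [0,0.5,0,0.95,1],
    [0,0,0,0,1],
  ],
)

```text
t: 20.0
ee_pos: [0.4541, 0.2746, 0.242]
tcp_rot: [[-1.0, -0.022, -0.002], [-0.022, 1.0, 0.001], [0.002, 0.001, -1.0]]
wrist_force: [-0.4, 0.5, 0.2]
finger_gap: 0.0854
finger_force: 0.0
```

Run:
```python
from h import *
shot("wrist","w6");v=V("w6");C=v.cloud();print(r.get_state()["ee_pos"].round(4))
# box per approx world region instead of pixels
for n,(x0,x1,y0,y1,zl,zh) in dict(A=(.40,.535,.205,.29,.025,.045),case=(.41,.545,.295,.40,.027,.045),bar=(.41,.545,.295,.40,.05,.075),pump=(.54,.66,.18,.29,.03,.055)).items():
    m=((C[...,0]>x0)&(C[...,0]<x1)&(C[...,1]>y0)&(C[...,1]<y1)&(C[...,2]>zl)&(C[...,2]<zh)).astype(np.uint8)
    m=cv2.morphologyEx(m,cv2.MORPH_OPEN,np.ones((5,5))); k,l,st,_=cv2.connectedComponentsWithStats(m); 
    if k<2: print(n,"none"); continue
    j=1+st[1:,4].argmax(); P=C[l==j]; print(n,st[j],cv2.minAreaRect((P[:,:2]*1000).astype(np.float32)),P.mean(0).round(4),np.median(P[:,2]).round(4))
```

```text
[0.4549 0.2717 0.2422]
A [ 234  155   41   72 2740] ((469.9073791503906, 246.37095642089844), (89.499267578125, 48.08232879638672), 2.553468942642212) [0.4677 0.2467 0.0343] 0.0345
case [ 309  167   49   66 1936] ((478.46795654296875, 343.2569580078125), (52.4920768737793, 82.24697875976562), 87.35375213623047) [0.4734 0.3411 0.0357] 0.0359
bar [327 182  19  50 662] ((479.0514831542969, 344.1274719238281), (14.553377151489258, 58.5993537902832), 87.56326293945312) [0.4773 0.3432 0.0611] 0.0618
pump [ 226  256   34   50 1469] ((597.5831909179688, 231.62619018554688), (79.4579849243164, 42.34095764160156), 3.0546200275421143) [0.5869 0.2319 0.043 ] 0.0439
```

View pics/w6.png

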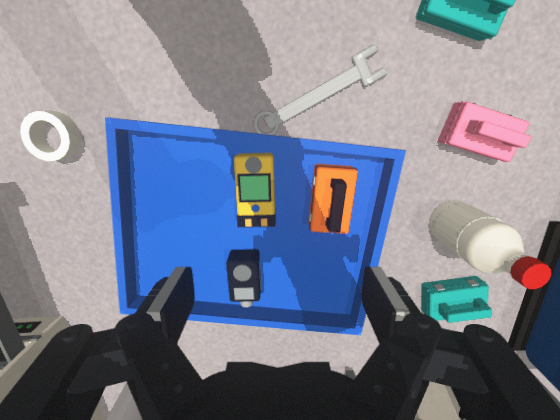

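Picture: monitor A at (255,190), the case at (334,199) and the pump at (243,275), none of them disturbed. Now grasping A.

Call:
send_rows(
  plan=[
    [0,0,0,-0.2,1],
    [-0.28,-0.52,0,0,1],
    [-0.28,-0.52,0.4,0,1],
    [0,0,1,0,1],
    [0,0,1,0,1],
  ],
)

```text
t: 20.47
ee_pos: [0.4733, 0.2416, 0.1839]
tcp_rot: [[-0.999, -0.035, 0.004], [-0.035, 0.999, 0.001], [-0.004, 0.001, -1.0]]
wrist_force: [0.8, 0.4, -0.3]
finger_gap: 0.0857
finger_force: 0.0
```

Call:
send_rows(
  plan=[
    [0,0,1,0,1],
    [0,0,1,0,1],
    [0,0,0.8,0,1],
    [0,0,0.6,0,1],
    [0,0,0,0,1],
  ],
)

```text
t: 20.88
ee_pos: [0.4686, 0.2416, 0.095]
tcp_rot: [[-0.999, -0.037, -0.006], [-0.037, 0.999, -0.005], [0.006, -0.004, -1.0]]
wrist_force: [-0.4, -0.2, 0.3]
finger_gap: 0.0851
finger_force: 0.0
```

Run:
```python
from h import *
go(.4699,.2464,.014,92.5)
```

```text
shift units [-0.08  0.21  3.24] turn units -0.06 now [0.4686 0.2416 0.095 ] psi 92.14
```

Call:
send_rows(
  plan=[
    [0,0.2,0.8,0,1],
    [0,0,0.8,0,1],
    [0,0,0.8,0,1],
    [0,0,0.5,0,1],
    [0,0,0.3,0,1],
  ],
)

```text
t: 21.3
ee_pos: [0.4708, 0.2485, 0.0177]
tcp_rot: [[-0.999, -0.038, -0.001], [-0.038, 0.999, -0.001], [0.001, -0.001, -1.0]]
wrist_force: [0.2, -0.5, 0.2]
finger_gap: 0.0853
finger_force: 0.0
```

Call:
send_rows(
  plan=[
    [0,0,0.1,0,1],
    [0,0,0,0,1],
    [0,0,0,0,0],
    [0,0,0,0,0],
    [0,0,0,0,0],
  ],
)

```text
t: 21.72
ee_pos: [0.4715, 0.2502, 0.0166]
tcp_rot: [[-0.999, -0.038, 0.002], [-0.038, 0.999, 0.001], [-0.002, 0.001, -1.0]]
wrist_force: [-1.3, -1.7, 1.3]
finger_gap: 0.0515
finger_force: 0.8
```

Call:
send_rows(
  plan=[
    [0,0,0,0,0],
    [0,0,0,0,0],
    [0,0,0,0,0],
    [0,0,0,0,0],
  ],
)

```text
t: 22.05
ee_pos: [0.4719, 0.2504, 0.0169]
tcp_rot: [[-0.999, -0.038, 0.002], [-0.038, 0.999, 0.001], [-0.002, 0.001, -1.0]]
wrist_force: [-0.3, -1.0, 6.3]
finger_gap: 0.0468
finger_force: 64.5
```

Call:
send_rows(
  plan=[
    [0,0,-0.4,0,0],
    [0,0,-0.8,0,0],
    [0,0,-1,0,0],
    [0,0,-1,0,0],
    [0,0,-1,0,0],
  ],
)

```text
t: 22.47
ee_pos: [0.4698, 0.2498, 0.1215]
tcp_rot: [[-0.999, -0.038, -0.001], [-0.038, 0.999, -0.001], [0.001, -0.001, -1.0]]
wrist_force: [0.3, 0.6, -1.3]
finger_gap: 0.0462
finger_force: 63.6
```

Call:
send_rows(
  plan=[
    [0,0,-1,0,0],
    [0,0,-1,0,0],
    [0,0,-0.8,-0.73,0],
    [0,0,0,0,0],
    [0,-0.5,0,0,0],
  ],
)

```text
t: 22.88
ee_pos: [0.4715, 0.241, 0.1912]
tcp_rot: [[-0.993, -0.119, 0.001], [-0.119, 0.993, 0.004], [-0.001, 0.004, -1.0]]
wrist_force: [0.1, 0.8, -1.2]
finger_gap: 0.0464
finger_force: 63.6
```

Call:
send_rows(
  plan=[
    [0,-0.9,0,0,0],
    [0,-1,0,0,0],
    [0,-1,0,0,0],
    [0,-1,0,0,0],
    [0,-1,0,0,0],
  ],
)

```text
t: 23.3
ee_pos: [0.4842, 0.1132, 0.1884]
tcp_rot: [[-0.994, -0.112, -0.005], [-0.112, 0.994, -0.002], [0.005, -0.001, -1.0]]
wrist_force: [0.1, -0.7, -2.1]
finger_gap: 0.0463
finger_force: 63.6
```

Call:
send_rows(
  plan=[
    [0,-1,0,0,0],
    [0,-1,0,0,0],
    [0,-1,0,0,0],
    [0,-1,0,0,0],
    [0,-1,0,0,0],
  ],
)

```text
t: 23.72
ee_pos: [0.4982, -0.0104, 0.1884]
tcp_rot: [[-0.994, -0.112, -0.005], [-0.112, 0.994, -0.001], [0.005, -0.0, -1.0]]
wrist_force: [0.5, -0.1, -2.1]
finger_gap: 0.0466
finger_force: 63.6
```

Call:
send_rows(
  plan=[
    [-0.1,-1,0,0,0],
    [-0.1,-1,0,0,0],
    [-0.1,-1,0,0,0],
    [-0.1,-1,0,0,0],
    [-0.1,-1,0,0,0],
  ],
)

```text
t: 24.13
ee_pos: [0.5249, -0.1327, 0.1883]
tcp_rot: [[-0.994, -0.112, -0.005], [-0.112, 0.994, 0.001], [0.005, 0.001, -1.0]]
wrist_force: [-0.2, 0.1, -2.1]
finger_gap: 0.0469
finger_force: 63.6
```

Call:
send_rows(
  plan=[
    [-0.1,-1,0,0,0],
    [0,-0.9,0,0,0],
    [0,-0.7,0,0,0],
    [0,-0.4,0,0,0],
    [0,0,0,0,0],
  ],
)

```text
t: 24.55
ee_pos: [0.5358, -0.2088, 0.189]
tcp_rot: [[-0.994, -0.108, -0.004], [-0.108, 0.994, -0.002], [0.004, -0.001, -1.0]]
wrist_force: [-1.3, -0.2, -1.6]
finger_gap: 0.0467
finger_force: 63.6
```

Run:
```python
from h import *
p=dw(64,-8);go(p[0],p[1],.084,96.6); s=r.get_state();print(s["finger_gap"])
shot("wrist","w7");v=V("w7"); C=v.cloud(); q=(C-s["ee_pos"])@s["tcp_rot"]*1000
m=(abs(q[...,0])<65)&(abs(q[...,1])<35)&(abs(q[...,2]+16)<7)
hsv=cv2.cvtColor(v.im,cv2.COLOR_RGB2HSV); y=m&(cv2.inRange(hsv,(18,120,80),(34,255,255))>0)
print("held yellow tool mm",np.percentile(q[y],[1,50,99],axis=0).round(1))
v=V("w4");C=v.cloud();q=(C-[.5283,-.1433,.1897])@np.array([[-.994,-.113,0],[-.113,.994,0],[0,0,-1]])*1000
m=(abs(q[...,0])<65)&(abs(q[...,1])<35)&(abs(q[...,2]+16)<7);hsv=cv2.cvtColor(v.im,cv2.COLOR_RGB2HSV); y=m&(cv2.inRange(hsv,(18,120,80),(34,255,255))>0)
print("B was",np.percentile(q[y],[1,50,99],axis=0).round(1))
```

```text
shift units [-0.21 -0.9   4.2 ] turn units -0.07 now [ 0.5358 -0.2088  0.189 ] psi 96.2
0.04669822146118516
held yellow tool mm [[-40.8 -23.1 -18.9]
 [ 25.5   0.3 -17. ]
 [ 47.   23.5 -10.6]]
B was [[-41.6 -23.3 -19.9]
 [ 24.8  -0.6 -18. ]
 [ 46.1  23.5 -10.4]]
```

Call:
send_rows(
  plan=[
    [-0.1,-0.45,0,-0.07,0],
    [-0.1,-0.45,0.3,0,0],
    [0,0,0.8,0,0],
    [0,0,0.8,0,0],
    [0,0,0.8,0,0],
  ],
)

```text
t: 25.02
ee_pos: [0.5459, -0.2259, 0.1215]
tcp_rot: [[-0.992, -0.122, -0.0], [-0.122, 0.992, 0.001], [0.0, 0.001, -1.0]]
wrist_force: [-0.9, 0.3, -1.4]
finger_gap: 0.0464
finger_force: 63.6
```

Call:
send_rows(
  plan=[
    [0,0,0.6,0,0],
    [0,0,0.4,0,0],
    [0,0,0.2,0,0],
    [0,0,0,0,0],
    [0,0,0,0,0],
  ],
)

```text
t: 25.43
ee_pos: [0.5462, -0.2269, 0.0934]
tcp_rot: [[-0.993, -0.122, 0.001], [-0.122, 0.993, -0.0], [-0.0, -0.0, -1.0]]
wrist_force: [0.8, -0.7, -1.7]
finger_gap: 0.0463
finger_force: 63.6
```

Run:
```python
from h import *
p=dw(63.5,-8);go(p[0],p[1],.078,96.6); print(r.get_state()["finger_gap"])
```

```text
shift units [ 0.17 -0.13  0.61] turn units 0.07 now [ 0.5462 -0.2269  0.0934] psi 97.01
0.04632132711338526
```

Call:
send_rows(
  plan=[
    [0.15,-0.13,0,0.06,0],
    [0,0,0.2,0,0],
    [0,0,0.15,0,0],
    [0,0,0.1,0,0],
    [0,0,0.1,0,0],
  ],
)

```text
t: 25.85
ee_pos: [0.5425, -0.2304, 0.079]
tcp_rot: [[-0.993, -0.116, -0.0], [-0.116, 0.993, 0.0], [-0.0, 0.0, -1.0]]
wrist_force: [0.2, -0.1, -1.9]
finger_gap: 0.0464
finger_force: 63.6
```

Call:
send_rows(
  plan=[
    [0,0,0.05,0,0],
    [0,0,0.05,0,0],
    [0,0,0,0,0],
  ],
)

```text
t: 26.1
ee_pos: [0.5433, -0.2302, 0.0779]
tcp_rot: [[-0.993, -0.116, 0.002], [-0.116, 0.993, 0.001], [-0.002, 0.001, -1.0]]
wrist_force: [-1.3, 1.1, 4.9]
finger_gap: 0.0464
finger_force: 64.2
```

Call:
send_rows(
  plan=[
    [0,0,0,0,0.6],
    [0,0,0,0,0.66],
    [0,0,0,0,0.66],
    [0,0,0,0,0.66],
    [0,0,-0.3,0,0.66],
  ],
)

```text
t: 26.52
ee_pos: [0.5414, -0.23, 0.083]
tcp_rot: [[-0.993, -0.115, -0.003], [-0.115, 0.993, 0.001], [0.003, 0.002, -1.0]]
wrist_force: [0.2, 1.4, 0.2]
finger_gap: 0.0561
finger_force: 0.0
```

Call:
send_rows(
  plan=[
    [0,0,-0.6,0,0.66],
    [0,0,-1,0,0.66],
    [0,0,-1,0,0.66],
    [0,0,-1,0,1],
    [0,0,-1,0,1],
  ],
)

```text
t: 26.93
ee_pos: [0.5424, -0.2308, 0.201]
tcp_rot: [[-0.993, -0.115, 0.0], [-0.115, 0.993, -0.0], [-0.0, -0.0, -1.0]]
wrist_force: [0.6, 0.5, 0.5]
finger_gap: 0.078
finger_force: 0.0
```

Call:
send_rows(
  plan=[
    [0,0.6,-0.3,0,1],
    [0.1,0.95,-0.4,0,1],
    [0.1,0.95,-0.4,0,1],
    [0.1,0.95,-0.3,0,1],
    [0.1,0.95,-0.3,0,1],
  ],
)

```text
t: 27.35
ee_pos: [0.5197, -0.1219, 0.2429]
tcp_rot: [[-0.993, -0.115, 0.001], [-0.115, 0.993, -0.0], [-0.001, -0.0, -1.0]]
wrist_force: [0.6, 1.2, -0.1]
finger_gap: 0.0852
finger_force: 0.0
```

Call:
send_rows(
  plan=[
    [0.1,1,0,0,1],
    [0.1,1,0,0,1],
    [0.1,1,0,0,1],
    [0.1,1,0,0,1],
    [0,1,0,0,1],
  ],
)

```text
t: 27.77
ee_pos: [0.4949, 0.0012, 0.2425]
tcp_rot: [[-0.993, -0.115, 0.001], [-0.115, 0.993, 0.0], [-0.001, 0.0, -1.0]]
wrist_force: [-0.0, -0.0, -0.1]
finger_gap: 0.0857
finger_force: 0.0
```

Call:
send_rows(
  plan=[
    [0.1,1,0,0,1],
    [0.1,1,0,0,1],
    [0.1,1,0,0,1],
    [0,1,0,0,1],
    [0,1,0,0,1],
  ],
)

```text
t: 28.18
ee_pos: [0.4734, 0.1246, 0.2425]
tcp_rot: [[-0.993, -0.115, 0.001], [-0.115, 0.993, 0.001], [-0.001, 0.001, -1.0]]
wrist_force: [-0.1, 0.5, 0.3]
finger_gap: 0.0857
finger_force: 0.0
```

Call:
send_rows(
  plan=[
    [0,1,0,0,0.5],
    [0,1,0,0,0.5],
    [0,1,0,0,0.5],
    [0,1,0,0,0.5],
    [0,1,0,0,0.5],
  ],
)

```text
t: 28.6
ee_pos: [0.4591, 0.2488, 0.2424]
tcp_rot: [[-0.993, -0.115, 0.001], [-0.115, 0.993, 0.0], [-0.001, 0.0, -1.0]]
wrist_force: [0.6, 0.4, 0.4]
finger_gap: 0.0427
finger_force: 0.0
```

Call:
send_rows(
  plan=[
    [0,1,0,0.8,0.5],
    [0,0.6,0,0.7,0.5],
    [0,0.4,0,0,0.5],
    [0,0,0,0,0.5],
    [0,0,0,0,0.5],
  ],
)

```text
t: 29.02
ee_pos: [0.4566, 0.297, 0.2419]
tcp_rot: [[-0.999, 0.04, 0.0], [0.04, 0.999, -0.001], [-0.0, -0.001, -1.0]]
wrist_force: [-0.2, -0.2, -0.1]
finger_gap: 0.0429
finger_force: 0.0
```

```bash
cat >> h.py <<'E'
def find(v,regs):
    C=v.cloud()
    for n,(x0,x1,y0,y1,zl,zh) in regs.items():
        m=((C[...,0]>x0)&(C[...,0]<x1)&(C[...,1]>y0)&(C[...,1]<y1)&(C[...,2]>zl)&(C[...,2]<zh)).astype(np.uint8)
        m=cv2.morphologyEx(m,cv2.MORPH_OPEN,np.ones((5,5))); k,l,st,_=cv2.connectedComponentsWithStats(m)
        if k<2: print(n,"none"); continue
        j=1+st[1:,4].argmax(); P=C[l==j]; (cx,cy),(w,h),a=cv2.minAreaRect((P[:,:2]*1000).astype(np.float32))
        if w<h: w,h,a=h,w,a-90
        print(n,st[j],"c",round(cx,1),round(cy,1),"LxW",round(w,1),round(h,1),"yaw",round((a+90)%180-90,1),"mean",P.mean(0).round(4),"medz",np.median(P[:,2]).round(4))
E
python3 - <<'E'
from h import *
shot("wrist","w8");v=V("w8");go(.4788,.3437,.041,87.5)
find(v,dict(case=(.40,.56,.29,.40,.027,.045),bar=(.40,.56,.29,.40,.05,.075),pump=(.54,.66,.18,.29,.03,.055)))
E
```

```text
shift units [-0.79  1.95  8.04] turn units 0.01 now [0.4569 0.296  0.242 ] psi 87.58
case [ 295  162   44   66 1982] c 478.8 343.3 LxW 82.5 52.2 yaw -2.2 mean [0.4731 0.3425 0.0357] medz 0.0359
bar [312 176  15  51 648] c 479.0 344.1 LxW 58.9 14.2 yaw -2.6 mean [0.4772 0.3437 0.0613] medz 0.0618
pump [236 255  16  52 545] c 597.2 245.6 LxW 79.9 20.6 yaw -6.6 mean [0.5924 0.2453 0.0418] medz 0.0434
```

Call:
send_rows(
  plan=[
    [-0.4,0.97,0,0,0.5],
    [-0.4,0.97,0.4,0,0.5],
    [0,0,1,0,0.5],
    [0,0,1,0,0.5],
    [0,0,1,0,0.5],
  ],
)

```text
t: 29.48
ee_pos: [0.4795, 0.3436, 0.1564]
tcp_rot: [[-0.999, 0.043, 0.002], [0.043, 0.999, -0.0], [-0.002, -0.0, -1.0]]
wrist_force: [-0.3, -0.3, -0.7]
finger_gap: 0.043
finger_force: 0.0
```

Call:
send_rows(
  plan=[
    [0,0,1,0,0.5],
    [0,0,0.8,0,0.5],
    [0,0,0.6,0,0.5],
    [0,0,0,0,0.5],
    [0,0,0,0,0.5],
  ],
)

```text
t: 29.9
ee_pos: [0.4785, 0.3434, 0.0966]
tcp_rot: [[-0.999, 0.043, -0.001], [0.043, 0.999, -0.002], [0.001, -0.002, -1.0]]
wrist_force: [1.1, -0.2, 0.5]
finger_gap: 0.0426
finger_force: 0.0
```

Run:
```python
from h import *
go(.4790,.344,.041,87.5)
```

```text
shift units [-0.02  0.03  2.23] turn units 0.0 now [0.4785 0.3434 0.0966] psi 87.52
```

Call:
send_rows(
  plan=[
    [0,0.03,0.6,0,0.5],
    [0,0,0.6,0,0.5],
    [0,0,0.5,0,0.5],
    [0,0,0.3,0,0.5],
    [0,0,0.2,0,0.5],
  ],
)

```text
t: 30.32
ee_pos: [0.4785, 0.3458, 0.0417]
tcp_rot: [[-0.999, 0.042, 0.0], [0.042, 0.999, -0.0], [-0.0, -0.0, -1.0]]
wrist_force: [-0.2, -0.1, 0.1]
finger_gap: 0.0426
finger_force: 0.0
```

Call:
send_rows(
  plan=[
    [0,0,0,0,0.5],
    [0,0,0,0,0],
    [0,0,0,0,0],
    [0,0,0,0,0],
    [0,0,0,0,0],
  ],
)

```text
t: 30.73
ee_pos: [0.479, 0.3462, 0.0426]
tcp_rot: [[-0.999, 0.041, 0.001], [0.041, 0.999, 0.001], [-0.001, 0.001, -1.0]]
wrist_force: [0.1, -0.9, 1.3]
finger_gap: 0.0124
finger_force: 59.8
```

Call:
send_rows(
  plan=[
    [0,0,0,0,0],
    [0,0,0,0,0],
    [0,0,0,0,0],
  ],
)

```text
t: 30.98
ee_pos: [0.479, 0.3461, 0.0426]
tcp_rot: [[-0.999, 0.042, 0.001], [0.042, 0.999, 0.001], [-0.001, 0.001, -1.0]]
wrist_force: [-0.6, -1.6, 4.5]
finger_gap: 0.0128
finger_force: 60.2
```

Call:
send_rows(
  plan=[
    [0,0,-0.4,0,0],
    [0,0,-0.8,0,0],
    [0,0,-1,0,0],
    [0,0,-1,0,0],
    [0,0,-1,0,0],
  ],
)

```text
t: 31.4
ee_pos: [0.4771, 0.3461, 0.1473]
tcp_rot: [[-0.999, 0.041, -0.002], [0.041, 0.999, -0.001], [0.002, -0.001, -1.0]]
wrist_force: [0.5, 0.4, -2.8]
finger_gap: 0.0125
finger_force: 59.3
```

Call:
send_rows(
  plan=[
    [0,0,-1,0,0],
    [0,0,-1,0,0],
    [0,0,-0.8,-0.8,0],
    [0,0,0,-0.7,0],
    [0,-0.5,0,0,0],
  ],
)

```text
t: 31.82
ee_pos: [0.4786, 0.3376, 0.218]
tcp_rot: [[-0.992, -0.122, 0.001], [-0.122, 0.992, 0.005], [-0.001, 0.005, -1.0]]
wrist_force: [0.1, 1.7, -2.9]
finger_gap: 0.0129
finger_force: 59.3
```

Call:
send_rows(
  plan=[
    [0,-0.9,0,0,0],
    [0,-1,0,0,0],
    [0,-1,0,0,0],
    [0,-1,0,0,0],
    [0,-1,0,0,0],
  ],
)

```text
t: 32.23
ee_pos: [0.4924, 0.2094, 0.2153]
tcp_rot: [[-0.994, -0.113, -0.004], [-0.113, 0.994, -0.002], [0.004, -0.001, -1.0]]
wrist_force: [0.1, 0.4, -2.2]
finger_gap: 0.0124
finger_force: 59.3
```

Call:
send_rows(
  plan=[
    [-0.2,-1,0,0,0],
    [-0.2,-1,0,0,0],
    [-0.2,-1,0,0,0],
    [-0.2,-1,0,0,0],
    [-0.2,-1,0,0,0],
  ],
)

```text
t: 32.65
ee_pos: [0.5316, 0.0886, 0.2154]
tcp_rot: [[-0.994, -0.113, -0.004], [-0.113, 0.994, -0.001], [0.004, -0.0, -1.0]]
wrist_force: [0.4, 0.7, -1.7]
finger_gap: 0.0127
finger_force: 59.3
```

Call:
send_rows(
  plan=[
    [-0.2,-1,0,0,0],
    [-0.2,-1,0,0,0],
    [-0.2,-1,0,0,0],
    [-0.2,-1,0,0,0],
    [-0.2,-1,0,0,0],
  ],
)

```text
t: 33.07
ee_pos: [0.5708, -0.0322, 0.2153]
tcp_rot: [[-0.994, -0.113, -0.004], [-0.113, 0.994, 0.0], [0.004, 0.001, -1.0]]
wrist_force: [-0.4, -0.7, -2.1]
finger_gap: 0.0122
finger_force: 59.3
```

Call:
send_rows(
  plan=[
    [-0.2,-1,0,0,0],
    [-0.2,-1,0,0,0],
    [-0.2,-1,0,0,0],
    [-0.2,-1,0,0,0],
    [-0.2,-1,0,0,0],
  ],
)

```text
t: 33.48
ee_pos: [0.6101, -0.1532, 0.2152]
tcp_rot: [[-0.994, -0.113, -0.004], [-0.113, 0.994, 0.001], [0.004, 0.002, -1.0]]
wrist_force: [-0.2, -0.1, -2.4]
finger_gap: 0.0125
finger_force: 59.3
```

Call:
send_rows(
  plan=[
    [-0.3,-1,0,0,0],
    [-0.3,-1,0,0,0],
    [-0.3,-1,0,0,0],
    [-0.3,-0.7,0,0,0],
    [0,-0.4,0,0,0],
  ],
)

```text
t: 33.9
ee_pos: [0.652, -0.2535, 0.2143]
tcp_rot: [[-0.994, -0.11, -0.004], [-0.11, 0.994, -0.001], [0.004, -0.0, -1.0]]
wrist_force: [-0.4, 0.6, -3.6]
finger_gap: 0.0125
finger_force: 59.3
```

Run:
```python
from h import *
p=dw(176,-91);go(p[0],p[1],.066+.045,96.6); s=r.get_state();print(s["finger_gap"],s["joint_positions"].round(2))
shot("wrist","w9")
```

```text
shift units [-0.28 -1.91  4.13] turn units -0.05 now [ 0.652  -0.2535  0.2143] psi 96.33
0.012479865540646461 [ 0.05  0.69  0.6   1.06 -0.37  1.49  2.24]
```

View pics/w9.png

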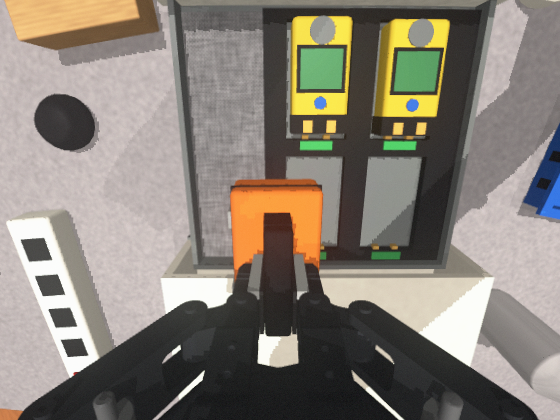

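Both monitors sit in their front cradles at (322,75) and (413,80), contacts to the back. The case is held straight at (277,230).

Call:
send_rows(
  plan=[
    [-0.14,-0.95,0,0,0],
    [-0.14,-0.96,0,-0.05,0],
    [0,0,0.5,0,0],
    [0,0,0.7,0,0],
    [0,0,0.7,0,0],
  ],
)

```text
t: 34.37
ee_pos: [0.6649, -0.2963, 0.1686]
tcp_rot: [[-0.993, -0.119, -0.001], [-0.119, 0.993, 0.001], [0.001, 0.001, -1.0]]
wrist_force: [0.6, 0.3, -1.2]
finger_gap: 0.0127
finger_force: 59.4
```

Call:
send_rows(
  plan=[
    [0,0,0.7,0,0],
    [0,0,0.6,0,0],
    [0,0,0.4,0,0],
    [0,0,0.2,0,0],
    [0,0,0,0,0],
  ],
)

```text
t: 34.78
ee_pos: [0.6647, -0.2953, 0.1201]
tcp_rot: [[-0.993, -0.121, -0.003], [-0.121, 0.993, 0.002], [0.003, 0.003, -1.0]]
wrist_force: [0.2, 0.6, -3.3]
finger_gap: 0.0123
finger_force: 59.4
```

Run:
```python
from h import *
p=dw(175,-91);go(p[0],p[1],.066+.038,96.6); s=r.get_state();print(s["finger_gap"],s["wrist_force"])
```

```text
shift units [ 0.1  -0.19  0.64] turn units 0.06 now [ 0.6647 -0.2953  0.1201] psi 96.93
0.012349465236310043 [ 0.23272787  0.57221659 -3.29130561]
```

Call:
send_rows(
  plan=[
    [0.1,-0.19,0,0.06,0],
    [0,0,0.2,0,0],
    [0,0,0.15,0,0],
    [0,0,0.1,0,0],
    [0,0,0.1,0,0],
  ],
)

```text
t: 35.2
ee_pos: [0.664, -0.3017, 0.108]
tcp_rot: [[-0.993, -0.114, 0.0], [-0.114, 0.993, 0.0], [-0.0, 0.0, -1.0]]
wrist_force: [-0.7, 0.3, -3.1]
finger_gap: 0.0123
finger_force: 59.4
```

Call:
send_rows(
  plan=[
    [0,0,0.05,0,0],
    [0,0,0.04,0,0],
    [0,0,0,0,0],
  ],
)

```text
t: 35.45
ee_pos: [0.6639, -0.3016, 0.1055]
tcp_rot: [[-0.993, -0.115, -0.0], [-0.115, 0.993, 0.0], [0.0, 0.0, -1.0]]
wrist_force: [-0.7, 0.3, -3.0]
finger_gap: 0.0126
finger_force: 59.4
```

Call:
send_rows(
  plan=[
    [0,0,0.05,0,0],
    [0,0,0.05,0,0],
    [0,0,0,0,0],
  ],
)

```text
t: 35.7
ee_pos: [0.6641, -0.3019, 0.1038]
tcp_rot: [[-0.993, -0.115, 0.001], [-0.115, 0.993, -0.0], [-0.001, -0.0, -1.0]]
wrist_force: [-0.5, -0.3, -1.1]
finger_gap: 0.0126
finger_force: 59.6
```

Call:
send_rows(
  plan=[
    [0,0,0.02,0,0.4],
    [0,0,0,0,0.45],
    [0,0,0,0,0.45],
    [0,0,-0.3,0,0.45],
    [0,0,-0.6,0,0.45],
  ],
)

```text
t: 36.12
ee_pos: [0.6627, -0.3009, 0.1236]
tcp_rot: [[-0.993, -0.114, -0.004], [-0.114, 0.993, 0.002], [0.004, 0.003, -1.0]]
wrist_force: [0.4, 0.3, -0.4]
finger_gap: 0.0384
finger_force: 0.0
```

Call:
send_rows(
  plan=[
    [0,0,-1,0,0.45],
    [0,0,-1,0,0.45],
    [0,0,-1,0,0.45],
    [0,0,-1,0,1],
    [0,0,-1,0,1],
  ],
)

```text
t: 36.53
ee_pos: [0.6638, -0.3018, 0.2527]
tcp_rot: [[-0.993, -0.115, 0.001], [-0.115, 0.993, -0.001], [-0.001, -0.001, -1.0]]
wrist_force: [0.6, -0.5, -1.1]
finger_gap: 0.0615
finger_force: 0.0
```

Run:
```python
from h import *
shot("wrist","w10");v=V("w10");
find(v,dict(case=(.56,.74,-.38,-.25,.088,.105),bar=(.56,.74,-.38,-.25,.112,.13),m=(.47,.62,-.28,-.11,.088,.1)))
print("want case",dw(176,-91))
t=np.radians(YAW)
```

```text
case [ 271  151   30   77 1449] c 663.1 -293.4 LxW 82.2 29.9 yaw 7.2 mean [ 0.6564 -0.2902  0.0969] medz 0.097
bar [269 167  15  60 870] c 664.2 -303.4 LxW 58.2 13.7 yaw 6.3 mean [ 0.6623 -0.3038  0.1226] medz 0.1229
m [ 416   23   66  104 5263] c 534.8 -153.3 LxW 90.8 49.6 yaw 6.5 mean [ 0.5336 -0.1558  0.0953] medz 0.0956
want case [ 0.66379289 -0.30026798  0.066     ]
```

Call:
send_rows(
  plan=[
    [0,0.5,0,0,1],
    [0.1,0.9,0,0,1],
    [0.1,1,0,0,1],
    [0.1,1,0,0,1],
    [0.1,1,0,0,1],
  ],
)

```text
t: 37.0
ee_pos: [0.641, -0.1928, 0.2507]
tcp_rot: [[-0.993, -0.114, 0.001], [-0.114, 0.993, -0.0], [-0.001, -0.0, -1.0]]
wrist_force: [0.1, 0.2, -0.1]
finger_gap: 0.0852
finger_force: 0.0
```

Call:
send_rows(
  plan=[
    [0.2,1,0,0,1],
    [0.2,1,0,0,1],
    [0.2,1,0,0,1],
    [0.2,1,0,0,1],
    [0.2,1,0,0,1],
  ],
)

```text
t: 37.42
ee_pos: [0.6018, -0.0712, 0.2509]
tcp_rot: [[-0.993, -0.114, 0.001], [-0.114, 0.993, 0.0], [-0.001, 0.0, -1.0]]
wrist_force: [-0.2, -0.3, 0.4]
finger_gap: 0.0855
finger_force: 0.0
```

Call:
send_rows(
  plan=[
    [0.2,1,0,0,1],
    [0.2,1,0,0,1],
    [0.2,1,0,0,1],
    [0.2,1,0,0,1],
    [0.2,1,0,0,1],
  ],
)

```text
t: 37.83
ee_pos: [0.5626, 0.05, 0.251]
tcp_rot: [[-0.993, -0.114, 0.001], [-0.114, 0.993, 0.0], [-0.001, 0.0, -1.0]]
wrist_force: [0.5, 0.6, 0.3]
finger_gap: 0.0858
finger_force: 0.0
```

Call:
send_rows(
  plan=[
    [0.2,1,0,0,1],
    [0.2,1,0,0,1],
    [0.2,1,0,0,1],
    [0.2,1,0,0,1],
    [0,1,0,0,1],
  ],
)

```text
t: 38.25
ee_pos: [0.5279, 0.1719, 0.2512]
tcp_rot: [[-0.993, -0.114, 0.001], [-0.114, 0.993, 0.001], [-0.001, 0.001, -1.0]]
wrist_force: [0.1, -0.8, 0.5]
finger_gap: 0.0853
finger_force: 0.0
```

Call:
send_rows(
  plan=[
    [0,1,0,0.4,1],
    [0,0.8,0,0.4,1],
    [0,0.4,0,0,1],
    [0,0,0,0,1],
    [0,0,0,0,1],
  ],
)

```text
t: 38.67
ee_pos: [0.5245, 0.2248, 0.2505]
tcp_rot: [[-0.999, -0.032, 0.001], [-0.032, 0.999, -0.001], [-0.001, -0.001, -1.0]]
wrist_force: [0.1, -0.1, -0.5]
finger_gap: 0.0852
finger_force: 0.0
```

Run:
```python
from h import *
shot("wrist","w11");v=V("w11");print(r.get_state()["ee_pos"])
find(v,dict(pump=(.52,.68,.16,.30,.03,.055),block=(.52,.68,.16,.30,.038,.055)))
cv2.imwrite("pics/w11c.png",v.im[:,:,::-1])
```

```text
[0.52480568 0.223546   0.25054554]
pump [ 265  204   33   56 1634] c 597.2 231.4 LxW 78.7 41.6 yaw 2.7 mean [0.5889 0.2313 0.0431] medz 0.044
block [ 265  206   33   47 1487] c 590.0 231.0 LxW 63.6 41.4 yaw 3.0 mean [0.5877 0.2312 0.044 ] medz 0.0441
```

View pics/w11.png

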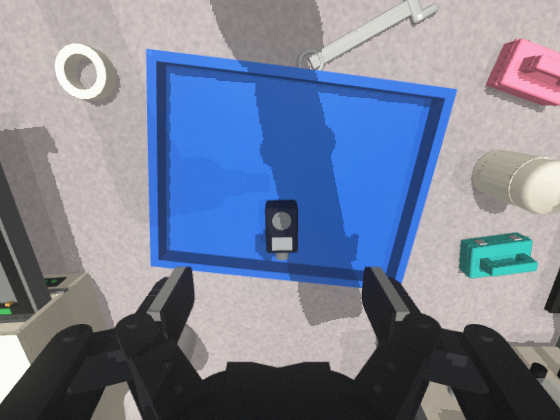

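The basket now holds only the pump, at (281,226).

Call:
send_rows(
  plan=[
    [-0.9,0.16,0,-0.18,1],
    [-0.9,0,0,0,1],
    [-0.82,0,0.5,0,1],
    [0,0,1,0,1],
    [0,0,1,0,1],
  ],
)

```text
t: 39.13
ee_pos: [0.5925, 0.2287, 0.1881]
tcp_rot: [[-0.999, -0.045, 0.004], [-0.045, 0.999, -0.001], [-0.004, -0.002, -1.0]]
wrist_force: [-0.1, 0.1, 0.1]
finger_gap: 0.0854
finger_force: 0.0
```

Call:
send_rows(
  plan=[
    [0,0,1,0,1],
    [0,0,1,0,1],
    [0,0,1,0,1],
    [0,0,0.8,0,1],
    [0,0,0,0,1],
  ],
)

```text
t: 39.55
ee_pos: [0.5866, 0.2285, 0.0881]
tcp_rot: [[-0.999, -0.046, -0.009], [-0.046, 0.999, -0.005], [0.009, -0.005, -1.0]]
wrist_force: [-1.2, -0.3, -0.5]
finger_gap: 0.085
finger_force: 0.0
```

Run:
```python
from h import *
go(.590,.231,.025,93)
```

```text
shift units [-0.16  0.1   2.52] turn units -0.06 now [0.5866 0.2285 0.0881] psi 92.66
```

Call:
send_rows(
  plan=[
    [0,0,0.7,-0.06,1],
    [0,0,0.7,0,1],
    [0,0,0.6,0,1],
    [0,0,0.4,0,1],
    [0,0,0.2,0,1],
  ],
)

```text
t: 39.97
ee_pos: [0.5898, 0.231, 0.0276]
tcp_rot: [[-0.999, -0.054, -0.0], [-0.054, 0.999, -0.001], [0.0, -0.001, -1.0]]
wrist_force: [-0.8, 0.5, -0.4]
finger_gap: 0.0855
finger_force: 0.0
```

Call:
send_rows(
  plan=[
    [0,0,0,0,1],
    [0,0,0,0,0],
    [0,0,0,0,0],
    [0,0,0,0,0],
    [0,0,0,0,0],
  ],
)

```text
t: 40.38
ee_pos: [0.5906, 0.2327, 0.0294]
tcp_rot: [[-0.998, -0.056, 0.002], [-0.056, 0.998, 0.001], [-0.002, 0.001, -1.0]]
wrist_force: [3.9, 1.2, 1.3]
finger_gap: 0.0403
finger_force: 62.3
```

Call:
send_rows(
  plan=[
    [0,0,0,0,0],
    [0,0,0,0,0],
    [0,0,0,0,0],
    [0,0,0,0,0],
  ],
)

```text
t: 40.72
ee_pos: [0.5907, 0.2328, 0.0292]
tcp_rot: [[-0.998, -0.056, 0.003], [-0.056, 0.998, 0.001], [-0.003, 0.001, -1.0]]
wrist_force: [0.3, -0.0, 5.5]
finger_gap: 0.0405
finger_force: 62.7
```

Call:
send_rows(
  plan=[
    [0,0,-0.4,0,0],
    [0,0,-0.8,0,0],
    [0,0,-1,0,0],
    [0,0,-1,0,0],
    [0,0,-1,0,0],
  ],
)

```text
t: 41.13
ee_pos: [0.5884, 0.2323, 0.1332]
tcp_rot: [[-0.998, -0.056, -0.002], [-0.056, 0.998, -0.001], [0.003, -0.001, -1.0]]
wrist_force: [-1.0, -0.5, -1.7]
finger_gap: 0.0405
finger_force: 62.0
```

Call:
send_rows(
  plan=[
    [0,0,-1,0,0],
    [0,0,-1,0,0],
    [0,0,-0.9,-0.57,0],
    [0,0,-0.4,0,0],
    [0,-0.5,0,0,0],
  ],
)

```text
t: 41.55
ee_pos: [0.5914, 0.2243, 0.2177]
tcp_rot: [[-0.993, -0.12, 0.004], [-0.12, 0.993, 0.005], [-0.004, 0.005, -1.0]]
wrist_force: [-0.4, 1.1, -1.9]
finger_gap: 0.0406
finger_force: 62.1
```

Call:
send_rows(
  plan=[
    [0.2,-0.9,0,0,0],
    [0.2,-1,0,0,0],
    [0.2,-1,0,0,0],
    [0.2,-1,0,0,0],
    [0.2,-1,0,0,0],
  ],
)

```text
t: 41.97
ee_pos: [0.5784, 0.0929, 0.2128]
tcp_rot: [[-0.994, -0.113, -0.005], [-0.113, 0.994, -0.002], [0.005, -0.001, -1.0]]
wrist_force: [0.2, -0.4, -1.5]
finger_gap: 0.0406
finger_force: 62.0
```

Call:
send_rows(
  plan=[
    [0.2,-1,0,0,0],
    [0.2,-1,0,0,0],
    [0.2,-1,0,0,0],
    [0.2,-1,0,0,0],
    [0.2,-1,0,0,0],
  ],
)

```text
t: 42.38
ee_pos: [0.5677, -0.0337, 0.2129]
tcp_rot: [[-0.994, -0.113, -0.005], [-0.113, 0.994, -0.0], [0.005, 0.0, -1.0]]
wrist_force: [0.3, 0.1, -1.8]
finger_gap: 0.04
finger_force: 62.0
```

Call:
send_rows(
  plan=[
    [0.2,-1,0,0,0],
    [0.2,-1,0,0,0],
    [0.2,-1,0,0,0],
    [0.2,-1,0,0,0],
    [0.2,-1,0,0,0],
  ],
)

```text
t: 42.8
ee_pos: [0.5572, -0.1604, 0.2129]
tcp_rot: [[-0.994, -0.113, -0.005], [-0.113, 0.994, 0.001], [0.005, 0.001, -1.0]]
wrist_force: [0.4, -0.5, -1.5]
finger_gap: 0.0403
finger_force: 62.0
```

Call:
send_rows(
  plan=[
    [0.2,-1,0,0,0],
    [0.2,-1,0,0,0],
    [0.2,-1,0,0,0],
    [0.2,-0.7,0,0,0],
    [0.2,-0.4,0,0,0],
  ],
)

```text
t: 43.22
ee_pos: [0.5434, -0.2671, 0.213]
tcp_rot: [[-0.994, -0.109, -0.005], [-0.109, 0.994, -0.001], [0.005, -0.0, -1.0]]
wrist_force: [-0.1, 0.1, -1.5]
finger_gap: 0.0404
finger_force: 62.0
```

Run:
```python
from h import *
p=dw(60,-86);go(p[0],p[1],.066+.032,96.6); s=r.get_state();print(s["finger_gap"],s["finger_force"])
shot("wrist","w12")
```

```text
shift units [-0.02 -1.67  4.6 ] turn units -0.05 now [ 0.5434 -0.2671  0.213 ] psi 96.27
0.0403867413686147 61.98719143867493
```

View pics/w12.png

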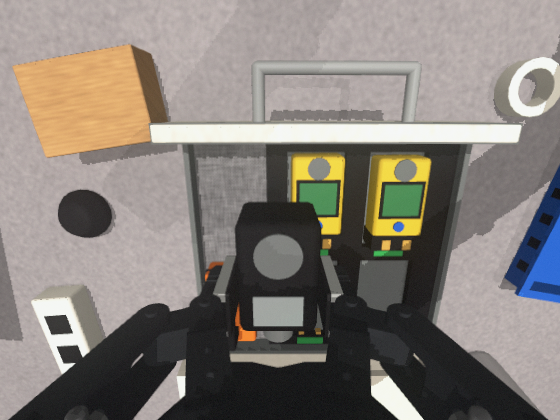

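Pump held straight at (278,270); drawer and monitors are in place.

Call:
send_rows(
  plan=[
    [0,-0.85,0,0,0],
    [0,-0.8,0,-0.05,0],
    [0,0,0.6,0,0],
    [0,0,0.8,0,0],
    [0,0,0.8,0,0],
  ],
)

```text
t: 43.68
ee_pos: [0.5511, -0.3033, 0.159]
tcp_rot: [[-0.993, -0.12, -0.0], [-0.12, 0.993, 0.001], [0.0, 0.001, -1.0]]
wrist_force: [0.1, 1.0, -2.2]
finger_gap: 0.0404
finger_force: 62.1
```

Call:
send_rows(
  plan=[
    [0,0,0.8,0,0],
    [0,0,0.7,0,0],
    [0,0,0.4,0,0],
    [0,0,0.2,0,0],
    [0,0,0,0,0],
  ],
)

```text
t: 44.1
ee_pos: [0.5506, -0.3028, 0.1062]
tcp_rot: [[-0.993, -0.121, -0.003], [-0.121, 0.993, 0.002], [0.002, 0.002, -1.0]]
wrist_force: [-0.1, 0.1, -1.6]
finger_gap: 0.0404
finger_force: 62.0
```

Run:
```python
from h import *
p=dw(60,-86);go(p[0],p[1],.091,96.6); s=r.get_state();print(s["finger_gap"],s["wrist_force"])
```

```text
shift units [ 0.13 -0.22  0.61] turn units 0.06 now [ 0.5506 -0.3028  0.1062] psi 96.96
0.0403993286416922 [-0.14832706  0.1247393  -1.61046178]
```

Call:
send_rows(
  plan=[
    [0.1,-0.2,0,0.06,0],
    [0,0,0.2,0,0],
    [0,0,0.15,0,0],
    [0,0,0.1,0,0],
    [0,0,0.1,0,0],
  ],
)

```text
t: 44.52
ee_pos: [0.5496, -0.3095, 0.094]
tcp_rot: [[-0.993, -0.114, 0.0], [-0.114, 0.993, 0.0], [-0.0, 0.0, -1.0]]
wrist_force: [-0.7, 0.1, -1.8]
finger_gap: 0.0403
finger_force: 62.0
```

Call:
send_rows(
  plan=[
    [0,0,0.05,0,0],
    [0,0,0.05,0,0],
    [0,0,0,0,0],
  ],
)

```text
t: 44.77
ee_pos: [0.5494, -0.3093, 0.0913]
tcp_rot: [[-0.993, -0.115, -0.0], [-0.115, 0.993, 0.0], [0.0, 0.0, -1.0]]
wrist_force: [-0.2, 0.6, -2.4]
finger_gap: 0.0401
finger_force: 62.0
```

Call:
send_rows(
  plan=[
    [0,0,0.05,0,0],
    [0,0,0.04,0,0],
    [0,0,0,0,0],
  ],
)

```text
t: 45.02
ee_pos: [0.5497, -0.3097, 0.0902]
tcp_rot: [[-0.993, -0.115, 0.001], [-0.115, 0.993, -0.0], [-0.001, -0.0, -1.0]]
wrist_force: [-1.6, 1.0, 4.5]
finger_gap: 0.0405
finger_force: 62.5
```

Call:
send_rows(
  plan=[
    [0,0,0,0,0.6],
    [0,0,0,0,0.62],
    [0,0,0,0,0.62],
    [0,0,0,0,0.62],
    [0,0,-0.3,0,0.62],
  ],
)

```text
t: 45.43
ee_pos: [0.5484, -0.3087, 0.0953]
tcp_rot: [[-0.993, -0.114, -0.003], [-0.114, 0.993, 0.002], [0.003, 0.002, -1.0]]
wrist_force: [-0.5, 0.3, -0.8]
finger_gap: 0.0525
finger_force: 0.0
```

Call:
send_rows(
  plan=[
    [0,0,-0.6,0,0.62],
    [0,0,-1,0,0.62],
    [0,0,-1,0,0.62],
    [0,0,-1,0,0.8],
    [0,0,-1,0,0.8],
  ],
)

```text
t: 45.85
ee_pos: [0.5493, -0.3096, 0.2136]
tcp_rot: [[-0.993, -0.114, 0.0], [-0.114, 0.993, -0.0], [-0.0, -0.0, -1.0]]
wrist_force: [0.7, 0.8, -0.2]
finger_gap: 0.0682
finger_force: 0.0
```

Call:
send_rows(
  plan=[
    [0.7,0.9,-1,0,0.8],
    [0.7,0.9,-1,0,0.8],
    [0.7,0.9,-1,0,0.8],
    [0.7,0.9,-0.9,0,0.8],
    [0.7,0.9,0,0,0.8],
  ],
)

```text
t: 46.27
ee_pos: [0.4507, -0.209, 0.3145]
tcp_rot: [[-0.994, -0.113, 0.009], [-0.113, 0.994, -0.003], [-0.009, -0.005, -1.0]]
wrist_force: [0.1, -0.4, 0.9]
finger_gap: 0.0681
finger_force: 0.0
```

Call:
send_rows(
  plan=[
    [0,0.3,0,0,0.8],
    [0,0,0,0,0.8],
    [0,0,0,0,0.8],
  ],
)

```text
t: 46.52
ee_pos: [0.4492, -0.2002, 0.3095]
tcp_rot: [[-0.993, -0.116, 0.001], [-0.116, 0.993, -0.0], [-0.001, -0.0, -1.0]]
wrist_force: [0.1, -0.1, 0.1]
finger_gap: 0.0687
finger_force: 0.0
```

Run:
```python
from h import *
shot("wrist","w13");v=V("w13");print(r.get_state()["ee_pos"])
find(v,dict(case=(.60,.74,-.38,-.25,.088,.105),bar=(.60,.74,-.38,-.25,.112,.13),pump=(.49,.61,-.36,-.27,.085,.115),ma=(.47,.62,-.27,-.195,.088,.1),mb=(.47,.62,-.19,-.11,.088,.1)))
print(dw(62,70),dw(62,-8),dw(176,-91),dw(60,-86))
```

```text
[ 0.4491961  -0.20086731  0.30915859]
case [201 321  10  17 129] c 687.3 -279.7 LxW 31.7 13.0 yaw -0.4 mean [ 0.6896 -0.2794  0.0962] medz 0.0968
bar none
pump [ 169  218   37   52 1602] c 554.1 -308.1 LxW 74.2 41.5 yaw 7.2 mean [ 0.5439 -0.3077  0.1029] medz 0.1049
ma [ 228  210   38   64 2288] c 541.4 -230.8 LxW 91.8 48.3 yaw 6.5 mean [ 0.5391 -0.2306  0.0951] medz 0.0953
mb [ 287  211   38   64 2256] c 533.8 -153.2 LxW 91.3 48.4 yaw 6.7 mean [ 0.5316 -0.154   0.0951] medz 0.0953
[ 0.53204351 -0.1534378   0.066     ] [ 0.54100861 -0.23092088  0.066     ] [ 0.66379289 -0.30026798  0.066     ] [ 0.54798696 -0.30863383  0.066     ]
```

View pics/w13.png

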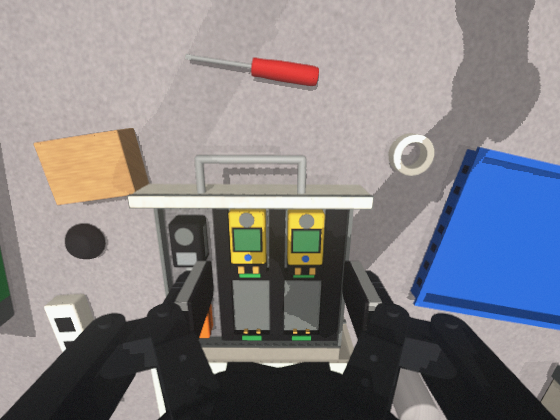

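Monitors at (247,238) and (306,239) and the pump at (187,240) all lie flat in place, the case's orange shows at (205,325), the basket is empty. Next, the handle.

Call:
send_rows(
  plan=[
    [0,0,0,1,0.35],
    [0,0,0,1,0.35],
    [0,0,0,1,0.35],
    [0,0,0,1,0.35],
    [0,0,0,1,0.35],
  ],
)

```text
t: 46.98
ee_pos: [0.4491, -0.2018, 0.3086]
tcp_rot: [[-0.915, 0.404, -0.002], [0.404, 0.915, -0.002], [0.001, -0.002, -1.0]]
wrist_force: [0.8, 0.4, -0.2]
finger_gap: 0.03
finger_force: 0.0
```

Call:
send_rows(
  plan=[
    [0,0,0,1,0.35],
    [0,0,0,1,0.35],
    [0,0,0,1,0.35],
    [0,0,0,1,0.35],
    [0,0,0,1,0.35],
  ],
)

```text
t: 47.4
ee_pos: [0.4491, -0.2018, 0.3086]
tcp_rot: [[-0.59, 0.807, -0.002], [0.807, 0.59, -0.002], [-0.001, -0.003, -1.0]]
wrist_force: [-0.8, 0.4, 0.8]
finger_gap: 0.0298
finger_force: 0.0
```

Call:
send_rows(
  plan=[
    [0,0,0,1,0.35],
    [0,0,0,1,0.35],
    [0,0,0,1,0.35],
    [0,0,0,1,0.35],
    [0,0,0,1,0.35],
  ],
)

```text
t: 47.82
ee_pos: [0.4491, -0.2018, 0.3087]
tcp_rot: [[-0.107, 0.994, -0.002], [0.994, 0.107, -0.002], [-0.002, -0.002, -1.0]]
wrist_force: [0.2, 0.8, -0.3]
finger_gap: 0.0298
finger_force: 0.0
```

Call:
send_rows(
  plan=[
    [-0.64,-0.59,0,0,0.35],
    [-0.64,-0.59,0.5,0,0.35],
    [0,0,1,0,0.35],
    [0,0,1,0,0.35],
    [0,0,0,0,0.35],
  ],
)

```text
t: 48.23
ee_pos: [0.4201, -0.2351, 0.2421]
tcp_rot: [[-0.111, 0.994, -0.01], [0.994, 0.111, 0.002], [0.003, -0.009, -1.0]]
wrist_force: [-0.3, 0.6, 0.4]
finger_gap: 0.0299
finger_force: 0.0
```

Run:
```python
from h import *
go(.4240,-.2365,.091,6.6)
shot("top","t14");v=V("t14");C=v.cloud();hsv=cv2.cvtColor(v.im,cv2.COLOR_RGB2HSV)
m=(cv2.inRange(hsv,(3,150,70),(16,255,255))>0)&(C[...,2]>.07)&(C[...,0]>.55); P=C[m];print("orange",len(P),P.mean(0),np.median(P[:,2]))
shot("side","s14");v=V("s14");C=v.cloud();hsv=cv2.cvtColor(v.im,cv2.COLOR_RGB2HSV)
m=(cv2.inRange(hsv,(3,150,70),(16,255,255))>0)&(C[...,2]>.07)&(C[...,0]>.55)&(C[...,1]<0)&(C[...,0]<.75); P=C[m];print("orange side",len(P),P.mean(0),np.percentile(P,[2,98],axis=0))
find(V("w13"),dict(handle=(.39,.45,-.33,-.14,.09,.125)))
```

```text
shift units [-0.09  0.21  6.04] turn units -0.03 now [ 0.4201 -0.2351  0.2421] psi 6.4
orange 322 [ 0.63553799 -0.2904686   0.09760346] 0.09551683718986326
orange side 369 [ 0.63296065 -0.29150209  0.09127156] [[ 0.59402404 -0.32388362  0.07102886]
 [ 0.67469552 -0.27463714  0.10221889]]
handle [261 156  45  15 400] c 424.7 -196.5 LxW 52.2 15.8 yaw -87.9 mean [ 0.4229 -0.1948  0.1135] medz 0.1137
```

The case seems to have moved about 3 cm; checking it.

Run:
```python
from h import *
np.set_printoptions(precision=4,suppress=True)
t=np.radians(YAW);Rt=np.array([[np.cos(t),-np.sin(t)],[np.sin(t),np.cos(t)]])
for n in("t14","s14"):
    v=V(n);C=v.cloud();hsv=cv2.cvtColor(v.im,cv2.COLOR_RGB2HSV)
    m=(cv2.inRange(hsv,(3,150,70),(16,255,255))>0)&(C[...,2]>.085)&(C[...,0]>.55)&(C[...,1]<0)&(C[...,0]<.75)
    px=np.argwhere(m)[:,::-1]; W=v.onz(px,.096); q=((W[:,:2]-DF)@Rt*1000).astype(np.float32)
    print(n,len(q),cv2.minAreaRect(q),np.percentile(q,[2,98],axis=0).ravel()); P=C[m]; A=np.c_[P[:,:2]-P[:,:2].mean(0),np.ones(len(P))]; print(np.linalg.lstsq(A,P[:,2],rcond=None)[0])
    ca=v.proj([dw(150,-90,30)])[0]; x,y=ca.astype(int); k=cv2.resize(v.im[y-38:y+38,x-50:x+50],None,fx=6,fy=6,interpolation=cv2.INTER_CUBIC); cv2.imwrite(f"pics/{n}c.png",k[:,:,::-1])
k=np.hstack([cv2.imread(f"pics/{n}c.png") for n in("t14","s14")]); cv2.imwrite("pics/c14.png",cv2.resize(k,(800,304)))
```

```text
t14 310 ((147.10299682617188, -88.744140625), (51.57942581176758, 81.86140441894531), 89.35482788085938) [ 108.6132 -113.7532  186.4158  -63.8953]
[ 0.0079 -0.0288  0.0971]
s14 274 ((146.9468994140625, -83.28099060058594), (59.92433547973633, 83.75703430175781), 88.28311920166016) [ 105.7691 -112.1074  186.8162  -55.6132]
[ 0.0023 -0.1159  0.096 ]
```

View pics/c14.png

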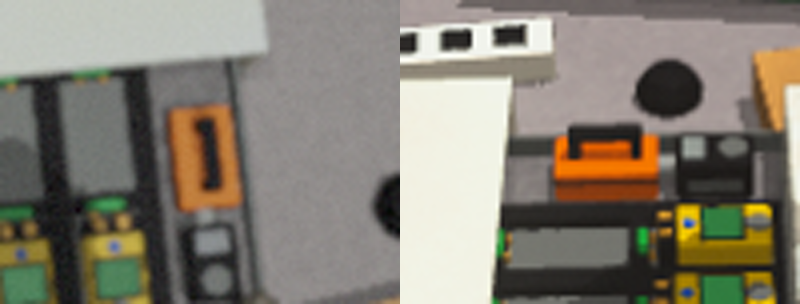

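The picture shows the case knocked 3 cm forward: upright and flat in the bay, right behind the pump's nozzle. It is still properly placed, so I'll shut the drawer.

Call:
send_rows(
  plan=[
    [0,0.05,0.8,0,0.35],
    [0,0,1,0,0.35],
    [0,0,1,0,0.35],
    [0,0,0.8,0,0.35],
    [0,0,0,0,0.35],
  ],
)

```text
t: 48.75
ee_pos: [0.4233, -0.2345, 0.1547]
tcp_rot: [[-0.115, 0.993, -0.005], [0.993, 0.115, 0.001], [0.002, -0.005, -1.0]]
wrist_force: [-0.6, 0.1, 0.1]
finger_gap: 0.0302
finger_force: 0.0
```

Run:
```python
from h import *
go(.4240,-.2365,.091,6.6)
```

```text
shift units [-0.09  0.03  2.55] turn units 0.0 now [ 0.4233 -0.2345  0.1547] psi 6.61
```

Call:
send_rows(
  plan=[
    [-0.09,0,0.7,0,0.35],
    [0,0,0.7,0,0.35],
    [0,0,0.6,0,0.35],
    [0,0,0.4,0,0.35],
    [0,0,0.2,0,0.35],
  ],
)

```text
t: 49.17
ee_pos: [0.4257, -0.2381, 0.0922]
tcp_rot: [[-0.115, 0.993, 0.001], [0.993, 0.115, -0.001], [-0.001, 0.001, -1.0]]
wrist_force: [-0.3, -1.2, 0.2]
finger_gap: 0.0297
finger_force: 0.0
```

Call:
send_rows(
  plan=[
    [0,0,0,0,0.35],
    [0,0,0,0,0],
    [0,0,0,0,0],
    [0,0,0,0,0],
    [0,0,0,0,0],
  ],
)

```text
t: 49.58
ee_pos: [0.4259, -0.2382, 0.0931]
tcp_rot: [[-0.115, 0.993, 0.003], [0.993, 0.115, -0.001], [-0.001, 0.003, -1.0]]
wrist_force: [0.4, -0.4, 4.9]
finger_gap: 0.0075
finger_force: 58.8
```

Call:
send_rows(
  plan=[
    [0,0.1,0,0,0],
    [0,0.2,0,0,0],
    [0,0.3,0,0,0],
    [0,0.3,0,0,0],
    [0,0.3,0,0,0],
  ],
)

```text
t: 50.0
ee_pos: [0.4547, -0.235, 0.0931]
tcp_rot: [[-0.114, 0.994, 0.001], [0.994, 0.114, -0.001], [-0.001, 0.001, -1.0]]
wrist_force: [-1.5, 1.4, 6.5]
finger_gap: 0.0078
finger_force: 59.1
```

Call:
send_rows(
  plan=[
    [0,0.3,0,0,0],
    [0,0.3,0,0,0],
    [0,0.3,0,0,0],
    [0,0.3,0,0,0],
    [0,0.3,0,0,0],
  ],
)

```text
t: 50.42
ee_pos: [0.492, -0.2308, 0.0931]
tcp_rot: [[-0.114, 0.993, 0.001], [0.993, 0.114, -0.001], [-0.001, 0.001, -1.0]]
wrist_force: [-1.2, 0.1, 6.8]
finger_gap: 0.0079
finger_force: 59.1
```

Call:
send_rows(
  plan=[
    [0,0.3,0,0,0],
    [0,0.3,0,0,0],
    [0,0.3,0,0,0],
    [0,0.3,0,0,0],
    [0,0.3,0,0,0],
  ],
)

```text
t: 50.83
ee_pos: [0.5291, -0.2266, 0.0931]
tcp_rot: [[-0.114, 0.994, 0.001], [0.994, 0.114, -0.001], [-0.001, 0.0, -1.0]]
wrist_force: [-1.1, 0.0, 6.3]
finger_gap: 0.0077
finger_force: 59.0
```

Call:
send_rows(
  plan=[
    [0,0.3,0,0,0],
    [0,0.3,0,0,0],
    [0,0.3,0,0,0],
    [0,0.3,0,0,0],
    [0,0.3,0,0,0],
  ],
)

```text
t: 51.25
ee_pos: [0.5663, -0.2225, 0.0932]
tcp_rot: [[-0.114, 0.994, 0.0], [0.994, 0.114, -0.001], [-0.001, 0.0, -1.0]]
wrist_force: [-2.3, -0.5, 5.0]
finger_gap: 0.0076
finger_force: 59.0
```

Call:
send_rows(
  plan=[
    [0,0.3,0,0,0],
    [0,0.3,0,0,0],
    [0,0.3,0,0,0],
    [0,0.3,0,0,0],
    [0,0.3,0,0,0],
  ],
)

```text
t: 51.67
ee_pos: [0.6035, -0.2183, 0.0932]
tcp_rot: [[-0.114, 0.994, 0.0], [0.994, 0.114, -0.002], [-0.002, 0.0, -1.0]]
wrist_force: [-2.3, -0.6, 6.4]
finger_gap: 0.0078
finger_force: 58.9
```

Call:
send_rows(
  plan=[
    [0,0.2,0,0,0],
    [0,0.2,0,0,0],
    [0,0.2,0,0,0],
    [0,0.1,0,0,0],
    [0,0,0,0,0],
  ],
)

```text
t: 52.08
ee_pos: [0.6222, -0.2163, 0.0932]
tcp_rot: [[-0.115, 0.993, 0.003], [0.993, 0.115, -0.003], [-0.003, 0.003, -1.0]]
wrist_force: [1.4, -1.3, 5.1]
finger_gap: 0.0077
finger_force: 58.9
```

Call:
send_rows(
  plan=[
    [0,0.2,0,0,0],
    [0,0.2,0,0,0],
    [0,0.15,0,0,0],
    [0,0.1,0,0,0],
    [0,0.1,0,0,0],
  ],
)

```text
t: 52.5
ee_pos: [0.6395, -0.2143, 0.0932]
tcp_rot: [[-0.114, 0.994, 0.001], [0.994, 0.114, -0.002], [-0.002, 0.0, -1.0]]
wrist_force: [-1.2, -0.6, 5.9]
finger_gap: 0.0074
finger_force: 59.2
```

Call:
send_rows(
  plan=[
    [0,0.08,0,0,0],
    [0,0.08,0,0,0],
    [0,0.06,0,0,0],
    [0,0.05,0,0,0],
    [0,0,0,0,0],
  ],
)

```text
t: 52.92
ee_pos: [0.6465, -0.2135, 0.0932]
tcp_rot: [[-0.114, 0.993, 0.001], [0.993, 0.114, -0.002], [-0.002, 0.001, -1.0]]
wrist_force: [-0.1, -1.7, 5.8]
finger_gap: 0.0076
finger_force: 59.1
```

Call:
send_rows(
  plan=[
    [0,0.05,0,0,0],
    [0,0.05,0,0,0],
    [0,0.05,0,0,0],
    [0,0,0,0,0],
  ],
)

```text
t: 53.25
ee_pos: [0.6478, -0.2133, 0.0932]
tcp_rot: [[-0.113, 0.994, -0.003], [0.994, 0.113, -0.001], [-0.001, -0.004, -1.0]]
wrist_force: [-5.4, -0.7, 8.1]
finger_gap: 0.0074
finger_force: 59.5
```

Call:
send_rows(
  plan=[
    [0,0.05,0,0,0],
    [0,0.05,0,0,0],
    [0,0.05,0,0,0],
    [0,0,0,0,0],
  ],
)

```text
t: 53.58
ee_pos: [0.6477, -0.2133, 0.0932]
tcp_rot: [[-0.111, 0.994, -0.011], [0.994, 0.111, 0.0], [0.001, -0.011, -1.0]]
wrist_force: [-12.3, 0.6, 13.8]
finger_gap: 0.0074
finger_force: 60.0
```

Call:
send_rows(
  plan=[
    [0,-0.12,0,0,0],
    [0,0,0,0,0.2],
    [0,0,0,0,0.35],
    [0,0,0,0,0.35],
    [0,0,0,0,0.35],
  ],
)

```text
t: 54.0
ee_pos: [0.6508, -0.2106, 0.091]
tcp_rot: [[-0.115, 0.993, -0.001], [0.993, 0.115, 0.001], [0.001, -0.001, -1.0]]
wrist_force: [0.6, 0.1, -0.1]
finger_gap: 0.0299
finger_force: 0.0
```

Call:
send_rows(
  plan=[
    [0,0,-0.4,0,0.35],
    [0,0,-0.8,0,0.35],
    [0,0,-1,0,0.35],
    [0,0,-1,0,0.35],
    [0,0,-1,0,0.35],
  ],
)

```text
t: 54.42
ee_pos: [0.6507, -0.2114, 0.1984]
tcp_rot: [[-0.115, 0.993, 0.0], [0.993, 0.115, -0.0], [-0.0, 0.0, -1.0]]
wrist_force: [0.5, 0.1, -0.1]
finger_gap: 0.03
finger_force: 0.0
```

Call:
send_rows(
  plan=[
    [0,-0.6,-1,0,0.35],
    [0,-0.8,-1,0,0.35],
    [0,-0.8,-0.6,0,0.35],
    [0,-0.4,0,0,0.35],
    [0,0,0,0,0.35],
  ],
)

```text
t: 54.83
ee_pos: [0.5845, -0.2211, 0.2649]
tcp_rot: [[-0.111, 0.994, 0.003], [0.994, 0.111, -0.001], [-0.002, 0.003, -1.0]]
wrist_force: [-0.1, -0.1, -0.9]
finger_gap: 0.0298
finger_force: 0.0
```

Run:
```python
from h import *
a=V("w1"); print(r.get_state()["ee_pos"],r.get_state()["tcp_rot"][:,1])
shot("wrist","w15");v=V("w15")
find(v,dict(handle=(.62,.68,-.31,-.12,.095,.12),panel=(.66,.72,-.37,-.03,.119,.1285)))
find(a,dict(handle0=(.62,.68,-.31,-.12,.095,.12),panel0=(.66,.72,-.37,-.03,.119,.1285)))
```

```text
[ 0.58447601 -0.221081    0.26491637] [0.99380687 0.11107988 0.00302671]
handle [ 331  124   53  121 1703] c 664.8 -207.3 LxW 127.8 44.3 yaw -83.6 mean [ 0.6527 -0.1986  0.113 ] medz 0.1133
panel [ 366   31   52  278 4974] c 695.3 -204.1 LxW 283.4 18.2 yaw -83.6 mean [ 0.6917 -0.1802  0.1247] medz 0.1249
handle0 [314 151  42  38 608] c 659.5 -165.4 LxW 44.7 42.8 yaw 7.2 mean [ 0.6516 -0.1582  0.1132] medz 0.1134
panel0 [ 347   73   36  221 3358] c 693.1 -189.0 LxW 254.6 17.0 yaw -83.7 mean [ 0.6904 -0.1696  0.1248] medz 0.125
```

Run:
```python
from h import *
t=np.radians(YAW);Rt=np.array([[np.cos(t),-np.sin(t)],[np.sin(t),np.cos(t)]])
t0,t1=V("top0"),(shot("top","t16"),V("t16"))[1]
g=[cv2.cvtColor(v.im,cv2.COLOR_RGB2GRAY) for v in(t0,t1)]
pts=[t0.proj([[.648+.02*0,-.2104,.108]])[0]]; x,y=pts[0].astype(int); print(x,y)
for (a,b,c,d) in((y-8,y+8,x-22,x+22),(146,166,318,345),(80,140,320,335)):
    print(cv2.phaseCorrelate(g[0][a:b,c:d].astype(np.float64),g[1][a:b,c:d].astype(np.float64)))
for n in("w1","w15"):
    C=V(n).cloud().reshape(-1,3); q=(C[:,:2]-[.7052,-.2032])@Rt*1000
    for zl,zh,nm,a,b in((.119,.1285,"panel",-60,20),(.130,.139,"top",-20,40)):
        k=(C[:,2]>zl)&(C[:,2]<zh)&(q[:,1]>10)&(q[:,1]<110)&(q[:,0]>a)&(q[:,0]<b); print(n,nm,np.percentile(q[k,0],[3,50,97]).round(1))
```

```text
360 172
((1.2639235055763471, 1.5306127348439178), 0.13888226344562804)
((0.6467865890202535, -0.17203602995464706), 0.6196238274333437)
((7.639614070019949, -20.354186699291496), 0.05366718975147703)
w1 panel [-18.3 -10.9  -2.4]
w1 top [-2.  18.1 38.7]
w15 panel [-17.9 -10.7  -2.1]
w15 top [-2.2 17.7 38.5]
```

The panel is within about 0.5 mm of where it started relative to the cabinet, so the drawer is shut. Handing in.

```bash
python3 -c "
from plant import r
print(r.sign_off())"
```

```text
the job is handed in; nothing more can be done
None
```

The job is handed in: both monitors that were there are in cradles of their own, the case and the pump lie flat in the bay (the case got knocked about 3 cm forward but stayed flat), and the drawer is shut.

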